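# Find the punch mark under the drill's centring pin

## Robot

A 6-joint arm with a two-finger parallel gripper is mounted at the origin on the work surface. World frame = base frame: x ahead of the robot, y to its left, z up, the work surface at z = 0. Lengths are in mm, angles in rad, forces in N, time in s.
With the tool pointing down it reaches from about 400 to 925 mm from the base axis. Payload 12.5 kg.
Tool frame: the origin (TCP) lies midway between the tips of the shut fingers; the grasp point (between the pads) lies 19 mm behind it (env.grip_depth is the distance from the TCP to the grasp point, in mm); z points along the fingers, y is the line along which they close (so a half turn about z gives the same grasp; the last joint's range is limited). The gripper opens to 95 mm and grips with 3 to 60 N. Pads are 20 mm wide; open, the fingers measure 119 mm over their backs; the gripper's body (75 mm by 180 mm) begins 59 mm behind the grasp point.
Start: joints at [1.053, 0.491, 1.559, -0, 1.092, -0.106], TCP at [250.149, 572.778, 188.961] pointing down, gripper open.
Joint ranges: [-3.1, 3.1], [-0.84, 2.19], [0.05, 2.79], [-1.13, 4.28], [0.06, 2.93], [-2.69, 2.69]. Speed limits (rad/s): [2.22, 2.22, 2.79, 3.14, 3.14, 3.14].

## Interface

Orientations are given as [roll, pitch, yaw] about the fixed x, y, z axes, in that order (R = Rz(yaw) Ry(pitch) Rx(roll)).
In Python, from cell import monitor, viewer, order, env gives the robot as it stands.
- The arm moves only by the tool move_arm, never from a script. Its argument "moves" is one flat list of numbers, 4 for each row, row after row: the shift along the tool's x, y, z normalised to -1 to 1, where 1 is 0.15 m, then the turn about the tool's z normalised to -1 to 1, where 1 is pi/2 rad. A call has 1 to 10 rows; each row shifts and turns the commanded pose from where the row before left it, along the tool's axes as they then stand; what a row does not reach is not made up. A row lasts 1/8 s, in which the tool goes at most 62.5 mm and 10.7 degrees, less where a joint would pass 70% of its speed; a pose out of reach is approached as far as the arm can. A call with a number of a shift or a turn outside -1 to 1 is refused whole. A call with a gripper value outside its range is refused whole. "claw" is the finger opening in mm, from 0 to 95.1, set as the call begins (left out, the last holds). The fingers move at their own pace and stop on an object; the grip force is fixed at half the most. Time passes only in rows, so rows that do not move let the fingers close. It gives the time, the measured TCP pose, the force, the opening and the grip force at its end, in the units of the state.
- monitor.state(): the state, without advancing time (a new reading comes with each control period).
- viewer.read_camera(name): name is "side" or "top" or "wrist"; returns the picture (420x560x3 uint8, red, green, blue); there is no depth.
- viewer.camera_info(name): a dict with "K" (3x3 intrinsics, pixels), "camera_from_world" (4x4, takes a point from world to camera coordinates). Camera axes: x right, y down, z forward; pixel columns grow to the right and rows downward; lengths in mm; the calibration is good to about 2 mm. A picture is of the moment at which its call begins: read the wrist's pose just before it. camera_info takes no time and is no camera call; for the wrist camera it gives the pose at the moment of the call.
- order.job_done(): hands the job in; it is judged then, once.
The state is a dict: "t": time; "joints": joint angles; "qvel": joint speeds; "tau": joint torques, N m; "eef_pos": TCP position; "tcp_rot": TCP orientation; "ft_force": force on the tool from outside, world axes, zero at the start; "moment": the same for the moment, N m; "opening": opening from 0.0 (shut) to 1.0 (fully open); "grip_force": force on a finger pad.
Only numpy, scipy, OpenCV 4.12 (cv2) and the standard library are available. Lean on these libraries where they do the work, as an engineer would, in place of code of your own. Each camera call takes 0.05 s, during which the arm holds its last target. There are 200 camera calls.

## Task

The oil bottle is in the way on the drill's base plate: stand it upright in the steel tray on the bench. Then slide the aluminium bar, keeping it flat on the base plate, ramp first along the drill's fence and snug against it, until the spring-loaded centring pin rides up the ramp and drops into the dimple on the bar's top; let go and leave the bar there. Do not disturb the other things on the bench.

Things in the scene. Friction and masses are not known exactly. Their poses are not given: they have to be found in the camera images.
- drill_point (a point): On the TOP of the flat steel base plate (20 mm thick) of a fixed bench drill, under the middle of its head. x = along the fence, the feed direction (away from the robot, slanting to its right), y = to fence and column, z up. Plate: x -200 to 90, y -135 to 135 mm. Column: radius 20 (foot 34, 30 tall) at x 0, y 105. The pin stands on y = 0 but anywhere in x -8 to 8, fixed: find it by feel or sight.
- fence (a point): Middle of the top edge of the fence's working face; axes as drill_point. A fixed steel strip 7 mm tall and 12 thick on the base plate, 150 mm long in x; its working face looks to -y and lies 15 mm to +y of drill_point, so a bar lying against it has its centre line right under the pin.
- head (a point): Underside of the fixed drill head, 145 mm above drill_point, same axes; head spans x -50 to 50, y -60 to 160 mm about here, 145 mm tall (motor on top). A chuck (radius 16, lower end 85 mm above the base plate) and the pin (radius 4, round nose) hang from it. No room for an upright gripper near the pin: lean it back, 30 to 45 degrees from vertical, towards -x.
- pin (a joint): How far the sprung centring pin is pushed up, in m: 0 = hanging free, nose 30 mm above the base plate; about 0.006 = riding on the bar's top; about 0.003 = fully down in the dimple. Spring force 4 to 5 N, downwards. It drops gradually as the dimple's edge passes under the nose; once in, the dimple's wall resists sliding by some newtons.
- bar: Plain aluminium bar, loose, about 0.3 kg, flat on the drill's base plate: 100 long (x), 30 wide (y), 36 mm tall; origin: middle of its underside. The last 17 mm at its +x end slope down by 8 mm: the ramp that lifts the pin. At the start +x points roughly along the fence's x. Grip it across its width near the other end (x about -33), fingers above the fence's top.
- dimple (a point): The dimple in the bar's top face, at the bar's x = +5, y = 0, z = 36 mm: a round recess 10 mm wide and 3 mm deep between scribed cross lines. Axes as the bar's.
- oil_bottle: White plastic oil bottle with a black cap, closed, standing: body diameter 40, height 100 mm, about 0.12 kg; origin at the middle of its underside, z up. Starts on the drill's base plate in the bar's path, about 140 mm before the pin.
- tray: Open steel tray fixed on the bench: 140 (x) by 180 (y) by 20 mm tall, walls 4 mm, inner floor 4 mm above its origin, which is the middle of its underside. Empty.
- spool_big: Bystander: reel of copper wire, 72 mm across, 90 mm tall, standing on the bench. Origin at the middle of its underside.
- spool_small: Bystander: reel of copper wire, 52 mm across, 60 mm tall, standing on the bench. Origin at the middle of its underside.
- screwdriver: Bystander: screwdriver lying on the bench.
- parts_bin: Bystander: open blue plastic bin, 120 by 170 by 60 mm, on the bench to the left. Origin at the middle of its underside.
Mind the look-alikes: they are no part of the job. What is shaped like the oil_bottle but brown is not meant. What is shaped like the bar but turquoise is not meant.

How it is judged:
By the outcome, as a careful person would: the job done as asked, in the order asked, and still so for the second after the job is handed in, with the robot touching nothing.
It also fails if it takes over 70 s, if anything falls off the work surface, if the arm or the gripper's body presses on something with over 40 N, if the wrist force passes 120 N, or if a joint passes its speed limit or range.

## Working session

There is one attempt and no reset: what is moved stays moved. The work goes in short steps, Python scripts to look and compute and a tool call to move; the robot and the scene stay as the last step left them, time stands still between calls to the robot, and variables do not carry over. Pictures are saved under pics/ and viewed, at most 10 in all, crops included, and the job is handed in when it is done.

Besides the shell and the picture viewer there is one more tool, called after "Request:" as name(argument=value, ...) on one line, values as JSON. move_arm: Moves the arm, as the interface text tells. Scaled input: -1 to 1 covers 0.15 m each way for a shift and pi/2 rad each way for a turn. Its arguments: {"type":"object","properties":{"moves":{"type":"array"},"claw":{"type":"number"}},"required":["moves"]}

```bash
mkdir -p pics; ls; python3 - <<'E'
from cell import monitor, viewer, order, env
import cv2
print(monitor.state())
for n in ("side","top","wrist"):
    cv2.imwrite(f"pics/{n}0.png",viewer.read_camera(n)[:,:,::-1])
    print(n,viewer.camera_info(n))
E
```

```text
pics
{'t': 0.0, 'joints': array([ 1.05341895e+00,  4.91557532e-01,  1.55946786e+00, -2.34531652e-05,
        1.09166355e+00, -1.05598700e-01]), 'qvel': array([-0.00023431, -0.00022749, -0.00046808, -0.00180574,  0.00047638,
        0.00039443]), 'tau': array([-4.45543856e-04, -6.12649298e+01, -2.58175564e+01,  6.92803343e-02,
        4.83349327e-02, -8.37391963e-05]), 'eef_pos': array([249.99880165, 572.52564273, 188.35667393]), 'tcp_rot': array([-3.14050028e+00, -9.48671898e-05,  2.72982475e+00]), 'ft_force': array([0.28564595, 0.23704421, 0.60898937]), 'moment': array([ 0.04839532,  0.00223014, -0.04821469]), 'grip_force': 0.0, 'opening': 0.9992483623974356}
side {'K': array([[426.19655275,   0.        , 277.49056069],
       [  0.        , 426.19655275, 208.92563181],
       [  0.        ,   0.        ,   1.        ]]), 'camera_from_world': array([[ 9.13006738e-01, -4.07860005e-01,  8.30138578e-03,
        -4.55067490e+02],
       [-2.98422224e-01, -6.81624805e-01, -6.68080685e-01,
         2.80002176e+02],
       [ 2.78141822e-01,  6.07484849e-01, -7.44042529e-01,
         1.0286
[... 455 characters left out ...]
      [ 7.37653038e-02, -2.93938194e-03, -9.97271297e-01,
         1.56238552e+03],
       [ 0.00000000e+00,  0.00000000e+00,  0.00000000e+00,
         1.00000000e+00]])}
wrist {'K': array([[315.0311112 ,   0.        , 282.71052463],
       [  0.        , 315.0311112 , 209.16084734],
       [  0.        ,   0.        ,   1.        ]]), 'camera_from_world': array([[ 4.00197628e-01,  9.16427166e-01, -1.76287678e-03,
        -6.25089320e+02],
       [ 8.75536101e-01, -3.81771143e-01,  2.96120465e-01,
        -3.24537483e+01],
       [ 2.70699823e-01, -1.20050170e-01, -9.55148974e-01,
         3.93777193e+02],
       [ 0.00000000e+00,  0.00000000e+00,  0.00000000e+00,
         1.00000000e+00]])}
```

View pics/side0.png

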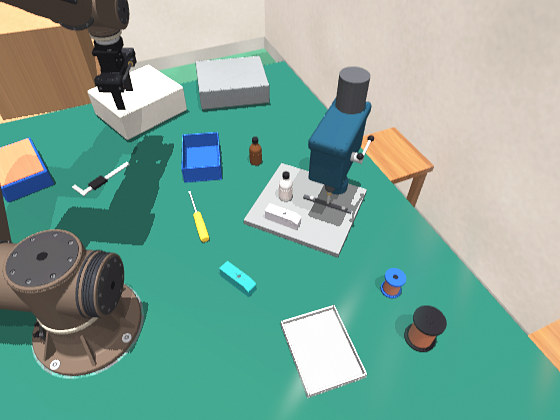

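View pics/top0.png

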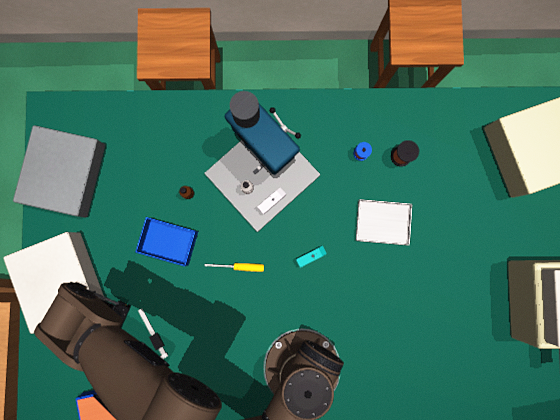

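The side view shows the base plate around (305,205), the bottle at (286,187), the bar at (283,215) and the tray at (323,350). In the top view the bottle is at (247,187), the bar at (270,201) and the tray at (384,222). I'll zoom in on both.

```bash
cat > h.py <<'E'
import numpy as np, cv2
from cell import monitor, viewer, order, env
from scipy.spatial.transform import Rotation as R
def ray(n,uv,ci=None):
    c=ci or viewer.camera_info(n); T=c["camera_from_world"]; Rm=T[:3,:3]; o=-Rm.T@T[:3,3]
    return o, Rm.T@np.linalg.solve(c["K"],[uv[0],uv[1],1.])
def onz(n,uv,z,ci=None):
    o,d=ray(n,uv,ci); return o+d*(z-o[2])/d[2]
def two(a,ua,b,ub):
    o,d=ray(a,ua);p,e=ray(b,ub); s=np.linalg.lstsq(np.c_[d,-e],p-o,rcond=None)[0]
    A=o+d*s[0];B=p+e*s[1]; return (A+B)/2,np.linalg.norm(A-B)
def proj(n,P,ci=None):
    c=ci or viewer.camera_info(n); q=c["camera_from_world"]@np.r_[P,1]; q=c["K"]@q[:3]; return q[:2]/q[2]
E
python3 - <<'E'
import cv2,numpy as np
from h import *
t=cv2.imread("pics/top0.png");s=cv2.imread("pics/side0.png")
a=cv2.resize(t[120:240,195:325],None,fx=5,fy=5,interpolation=cv2.INTER_CUBIC)
cv2.imwrite("pics/topz.png",a)
b=cv2.resize(s[150:260,235:375],None,fx=5.4,fy=5.4,interpolation=cv2.INTER_CUBIC)
cv2.imwrite("pics/sidez.png",b)
# tray
for n,im,(x0,y0,x1,y1) in (("top",t,(340,185,430,260)),("side",s,(270,295,375,400))):
    hsv=cv2.cvtColor(im,cv2.COLOR_BGR2HSV); m=((hsv[...,1]<70)&(hsv[...,2]>120)).astype(np.uint8)
    mm=np.zeros_like(m);mm[y0:y1,x0:x1]=m[y0:y1,x0:x1]
    c=max(cv2.findContours(mm,0,1)[0],key=cv2.contourArea); r=cv2.minAreaRect(c); 
    print(n,r,[onz(n,p,20).round() for p in cv2.boxPoints(r)])
E
```

```text
top ((383.8796691894531, 221.9039764404297), (54.1158561706543, 42.07429504394531), 4.899092674255371) [array([ 421., -185.,   20.]), array([ 563., -200.,   20.]), array([ 545., -382.,   20.]), array([ 404., -366.,   20.])]
side ((323.28375244140625, 349.0020751953125), (81.78996276855469, 64.89913940429688), 70.27772521972656) [array([ 419., -186.,   20.]), array([ 582., -194.,   20.]), array([ 543., -384.,   20.]), array([ 400., -371.,   20.])]
```

View pics/topz.png

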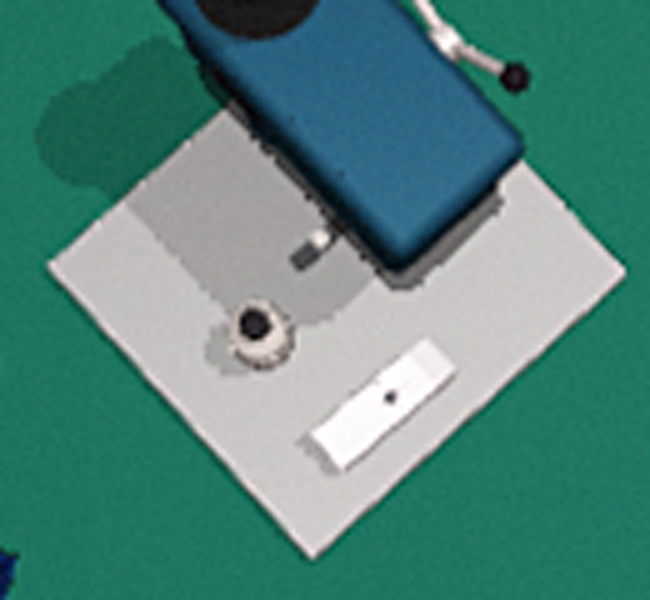

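View pics/sidez.png

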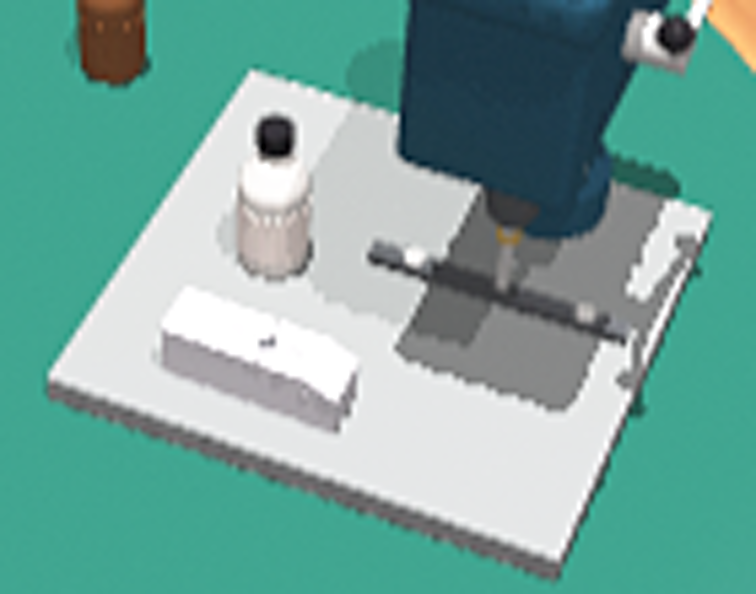

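The crops show three plate corners in the top view, at (312,557), (626,270) and (48,265), with the bar's ramp end to the upper right and its dimple at (390,397). In the side crop the fence runs from (375,250) to (630,335) and the pin is at about (507,285).

```bash
python3 - <<'E'
from h import *
T=lambda u,v:(195+(u+.5)/5-.5,120+(v+.5)/5-.5)
S=lambda u,v:(235+(u+.5)/5.4-.5,150+(v+.5)/5.4-.5)
P={}
for k,uv in dict(A=(312,557),B=(626,270),D=(48,265)).items(): print("top",k,onz("top",T(*uv),20).round(1))
for k,uv in dict(A=(50,378),B=(560,562),C=(712,212),D=(255,70)).items(): print("side",k,onz("side",S(*uv),20).round(1))
W=np.array([onz("top",T(312,557),20),onz("top",T(626,270),20),onz("top",T(48,265),20)])
W2=np.array([onz("side",S(*p),20) for p in((50,378),(560,562),(255,70),(712,212))])
L=np.array([[-200,-135],[90,-135],[-200,135],[90,135]],float)
for w,l in((W,L[:3]),(W2,L),(np.r_[W,W2],np.r_[L[:3],L])):
    a=w[:,:2]-w[:,:2].mean(0);b=l-l.mean(0)
    th=np.arctan2((b[:,0]*a[:,1]-b[:,1]*a[:,0]).sum(),(a*b).sum())
    r=np.array([[np.cos(th),-np.sin(th)],[np.sin(th),np.cos(th)]])
    print("yaw",th,"dp",w[:,:2].mean(0)-r@l.mean(0), "res",np.abs(a-b@r.T).max())
dp=w[:,:2].mean(0)-r@l.mean(0)
loc=lambda p:(r.T@(np.array(p)[:2]-dp)).round(1)
print("cap",two("top",T(254,322),"side",S(275,128)))
print("cap loc",loc(onz("top",T(254,322),120)),loc(onz("side",S(275,122),120)))
d=two("top",T(390,397),"side",S(268,342));print("dimple",d,loc(d[0]),loc(onz("top",T(390,397),56)))
print("bar top corners z56",[loc(onz("top",T(*p),56)) for p in((308,437),(343,470),(430,338),(457,372))])
print("bar top side",[loc(onz("side",S(*p),56)) for p in((187,288),(163,330))])
print("fence",loc(onz("side",S(375,242),27)),loc(onz("side",S(628,335),27)))
print("pin",[onz("side",S(507,285),z).round(1) for z in(50,)],loc(onz("side",S(507,285),50)))
E
```

```text
top A [456.6 145.3  20. ]
top B [649.4 -69.7  20. ]
top D [656.9 323.2  20. ]
side A [457.1 145.9  20. ]
side B [647.2 -69.5  20. ]
side C [848.7 110.6  20. ]
side D [659.  325.3  20. ]
yaw -0.8409220989234335 dp [690.08307854  85.93797182] res 1.759519793356759
yaw -0.8454194771068402 dp [689.50477116  86.91399856] res 1.4844373325213382
yaw -0.8430817679838842 dp [689.76392571  86.44974182] res 2.3414512638312885
cap (array([602.28681085, 177.11479842, 121.34833124]), np.float64(1.479489560395844))
cap loc [-125.2   -4.5] [-1.289e+02  1.000e-01]
dimple (array([560.01618369,  91.55723245,  58.82001335]), np.float64(0.968231258333256)) [-90.1 -93.5] [-89.5 -93. ]
bar top corners z56 [array([-147.5,  -76.2]), array([-145., -108.]), array([-43.5, -81.8]), array([ -45.5, -110.6])]
bar top side [array([-146. ,  -74.3]), array([-144.8, -106.7])]
fence [-76.6  25.6] [73.7 18. ]
pin [array([697.7,  84.2,  50. ])] [6.9 4.4]
```

Request:
move_arm(moves=[0, 0, 0, 0.092, 0, 0, 0, 0.092, 0, 0, 0, 0.091, -0.4, 0, 0, 0, -0.4, 0, 0, 0, -0.4, 0, 0, 0, -0.4, 0, 0, 0, -0.4, 0, 0, 0, -0.4, 0, 0, 0, -0.4, 0, 0, 0], claw=95)

```text
t: 1.4
eef_pos: [530.4, 257.3, 188.9]
tcp_rot: [-3.142, -0.0, 2.298]
ft_force: [0.2, 0.2, 0.5]
opening: 1.0
grip_force: 0.0
```

Request:
move_arm(moves=[-0.36, 0, 0, 0, -0.36, 0, 0, 0, 0, 0, 0.3, 0, 0, 0, 0.3, 0, 0, 0, 0.2, 0, 0, 0, 0.127, 0, 0, 0, 0, 0])

```text
t: 2.28
eef_pos: [600.3, 178.1, 48.4]
tcp_rot: [-3.139, -0.002, 2.298]
ft_force: [0.1, 1.1, -0.8]
opening: 0.997
grip_force: 0.0
```

Request:
move_arm(moves=[0, 0, 0, 0, 0, 0, 0, 0, 0, 0, 0, 0, 0, 0, 0, 0, 0, 0, 0, 0, 0, 0, 0, 0], claw=0)

```text
t: 3.02
eef_pos: [601.1, 178.3, 49.9]
tcp_rot: [3.141, -0.0, 2.298]
ft_force: [0.4, -0.1, -0.0]
opening: 0.424
grip_force: 0.2
```

Request:
move_arm(moves=[0, 0, 0, 0, 0, 0, 0, 0, 0, 0, -0.2, 0, 0, 0, -0.25, 0, 0, -0.2, 0, 0, 0, -0.3, 0, 0, 0, -0.3, 0, 0, 0, -0.3, 0, 0, 0, -0.2333, 0, 0])

```text
t: 4.15
eef_pos: [450.1, 44.5, 117.4]
tcp_rot: [-3.141, -0.0, 2.298]
ft_force: [0.6, -0.9, -1.3]
opening: 0.401
grip_force: 30.0
```

Request:
move_arm(moves=[-0.15, -0.1, 0, 0, -0.25, -0.2, 0, 0, -0.3, -0.2, 0, 0, -0.3, -0.2, 0, 0, -0.3, -0.2, 0, 0, -0.25, -0.2, 0, 0, -0.15, -0.15, 0, 0, -0.073, -0.05, 0, 0, 0, 0, 0, 0])

```text
t: 5.28
eef_pos: [482.6, -283.0, 117.1]
tcp_rot: [3.142, -0.001, 2.297]
ft_force: [-0.3, 0.4, -0.9]
opening: 0.4
grip_force: 30.0
```

Request:
move_arm(moves=[0, 0, 0.25, 0, 0, 0, 0.17, 0, 0, 0, 0.08, 0, 0, 0, 0.04, 0, 0, 0, 0.011, 0, 0, 0, 0, 0])

```text
t: 6.02
eef_pos: [483.0, -283.0, 35.3]
tcp_rot: [3.141, 0.001, 2.298]
ft_force: [-0.3, 0.1, -2.4]
opening: 0.403
grip_force: 30.0
```

Request:
move_arm(moves=[0, 0, 0, 0, 0, 0, 0, 0, 0, 0, 0, 0, 0, 0, 0, 0, 0, 0, -0.15, 0, 0, 0, -0.3, 0, 0, 0, -0.4, 0, 0, 0, -0.4, 0], claw=95)

```text
t: 7.02
eef_pos: [482.4, -282.8, 224.1]
tcp_rot: [3.142, -0.0, 2.298]
ft_force: [1.1, -0.3, 0.5]
opening: 0.998
grip_force: 0.0
```

Request:
move_arm(moves=[-0.2, -0.28, 0, 0, -0.2, -0.29, 0, 0, -0.2, -0.29, 0, 0, -0.2, -0.287, 0, 0, -0.4, 0, 0, 0, -0.4, 0, 0, 0, -0.4, 0, 0, 0, -0.4, 0, 0, 0])

```text
t: 8.02
eef_pos: [588.3, -660.8, 222.2]
tcp_rot: [3.141, -0.0, 2.298]
ft_force: [0.1, -0.1, 0.6]
opening: 0.998
grip_force: 0.0
```

Request:
move_arm(moves=[-0.4, 0, 0, 0, -0.4, 0, 0, 0, -0.4, 0, 0, 0, -0.4, 0, 0, 0])

```text
t: 8.52
eef_pos: [650.2, -731.4, 188.1]
tcp_rot: [3.141, 0.073, 2.298]
ft_force: [0.1, -0.4, 0.3]
opening: 1.0
grip_force: 0.0
```

```bash
python3 - <<'E'
from h import *
s=viewer.read_camera("side");s=monitor.state();print(s["joints"].round(3),s["eef_pos"],s["tcp_rot"],np.hypot(*s["eef_pos"][:2]))
E
```

```text
[-0.913  1.214  0.051  0.006  1.801 -1.639] [ 650.8094601  -732.04628381  187.78749202] [3.14103159 0.07585033 2.29771739] 979.5124884295296
```

Request:
move_arm(moves=[-0.4, 0, 0, 0, -0.4, 0, 0, 0, -0.4, 0, 0, 0, -0.4, 0, 0, 0, -0.4, 0, 0, 0, -0.4, 0, 0, 0])

```text
t: 9.32
eef_pos: [698.0, -785.0, 173.9]
tcp_rot: [3.142, 0.293, 2.298]
ft_force: [-0.5, -1.1, -0.2]
opening: 1.003
grip_force: 0.0
```

```bash
python3 - <<'E'
from h import *
s=monitor.state();print(s["joints"].round(3),s["eef_pos"],s["tcp_rot"],np.hypot(*s["eef_pos"][:2]))
E
```

```text
[-0.912  1.242  0.048  0.02   1.559 -1.637] [ 698.00001846 -785.00522213  173.92671699] [3.14156072 0.29328291 2.29776724] 1050.446202592435
```

Request:
move_arm(moves=[-0.3, 0, 0, 0, -0.3, 0, 0, 0, -0.3, 0, 0, 0, -0.3, 0, 0, 0, -0.3, 0, 0, 0, -0.3, 0, 0, 0, -0.3, 0, 0, 0, -0.3, 0, 0, 0])

```text
t: 10.32
eef_pos: [730.7, -821.7, 229.4]
tcp_rot: [-3.142, 0.506, 2.298]
ft_force: [-0.5, -0.3, 0.3]
opening: 0.995
grip_force: 0.0
```

```bash
python3 - <<'E'
from h import *
s=monitor.state();print(s["joints"].round(4),s["eef_pos"],s["tcp_rot"],np.hypot(*s["eef_pos"][:2]))
E
```

```text
[-0.913   1.2094  0.0484  0.0341  1.3793 -1.6378] [ 730.69607601 -821.71813313  229.37565346] [-3.14154022  0.50562616  2.29779338] 1099.6078600230744
```

Request:
move_arm(moves=[-0.3, 0, 0, 0, -0.3, 0, 0, 0, -0.3, 0, 0, 0, -0.3, 0, 0, 0, -0.3, 0, 0, 0])

```text
t: 10.95
eef_pos: [742.7, -835.1, 291.9]
tcp_rot: [-3.142, 0.633, 2.298]
ft_force: [-0.2, 0.1, 0.4]
opening: 1.002
grip_force: 0.0
```

```bash
python3 - <<'E'
from h import *
s=monitor.state();print(s["joints"].round(4),s["eef_pos"],s["tcp_rot"],np.hypot(*s["eef_pos"][:2]))
E
```

```text
[-0.914   1.165   0.0483  0.0431  1.2967 -1.639 ] [ 742.66236685 -835.12071807  291.87504661] [-3.14157896  0.63299037  2.29773486] 1117.5750555937168
```

Request:
move_arm(moves=[0.15, 0, -0.11, 0, 0.3176, 0, -0.2331, 0, 0.3176, 0, -0.2331, 0, 0.3176, 0, -0.2331, 0, 0.3176, 0, -0.2331, 0, 0.3176, 0, -0.2331, 0, 0.3176, 0, -0.2331, 0, 0.3176, 0, -0.2331, 0, 0.15, 0, -0.11, 0])

```text
t: 12.08
eef_pos: [460.7, -519.1, 295.7]
tcp_rot: [3.141, 0.633, 2.298]
ft_force: [0.2, -0.3, 0.4]
opening: 1.001
grip_force: 0.0
```

```bash
cat >> h.py <<'E'
DP=np.array([689.8,86.4]);TH=-.843
RL=np.array([[np.cos(TH),-np.sin(TH)],[np.sin(TH),np.cos(TH)]])
def loc(p): p=np.asarray(p,float); return np.r_[RL.T@(p[:2]-DP),p[2]-20]
def wor(l): return np.r_[RL@np.asarray(l,float)[:2]+DP,l[2]+20]
def st():
    s=monitor.state();Rm=R.from_euler("xyz",s["tcp_rot"]).as_matrix()
    print("t",round(s["t"],2),"q",s["joints"].round(3),"tcp loc",loc(s["eef_pos"]).round(1),"grasp loc",loc(s["eef_pos"]-19*Rm[:,2]).round(1),"rot",s["tcp_rot"].round(3));return s,Rm
def go(l,Rm=None):  # normalised tool shift that takes grasp point to loc l
    s,Rm=st(); print("shift",(Rm.T@(wor(l)-(s["eef_pos"]-19*Rm[:,2]))/150).round(3))
E
python3 - <<'E'
from h import *
t=viewer.read_camera("top");s=viewer.read_camera("side");st()
cv2.imwrite("pics/top1.png",t[:,:,::-1]);cv2.imwrite("pics/side1.png",s[:,:,::-1])
for n,im,(x0,y0,x1,y1) in (("top",t,(250,180,292,220)),("side",s,(258,200,306,232))):
    g=im.min(2); c=g[y0:y1,x0:x1]
    m=((c>225)).astype(np.uint8); k=max(cv2.findContours(m,0,1)[0],key=cv2.contourArea)+[x0,y0]
    r=cv2.minAreaRect(k); print(n,r,[loc(onz(n,p,56)).round(1)[:2] for p in cv2.boxPoints(r)])
    cv2.imwrite(f"pics/{n}1z.png",cv2.resize(im[y0:y1,x0:x1,::-1],None,fx=9,fy=9,interpolation=cv2.INTER_CUBIC))
a=cv2.imread("pics/top1z.png");b=cv2.imread("pics/side1z.png");b=cv2.copyMakeBorder(b,0,a.shape[0]-b.shape[0],0,0,0);ab=np.hstack([a,b])
print(ab.shape);cv2.imwrite("pics/z1.png",cv2.resize(ab,(798,int(ab.shape[0]*798/ab.shape[1]))))
E
```

```text
t 12.18 q [-0.973  0.288  1.75   0.167  0.48  -1.824] tcp loc [ 300.1 -573.9  276. ] grasp loc [ 288.9 -573.9  291.3] rot [3.141 0.633 2.298]
top ((271.1706237792969, 199.78236389160156), (9.002613067626953, 29.827938079833984), 49.398704528808594) [array([-143.7,  -75.5]), array([-44.9, -78.1]), array([ -45.9, -108. ]), array([-144.6, -105.3])]
side ((259.75, 224.24998474121094), (7.071068286895752, 2.1213207244873047), 45.0) [array([-147. , -155.6]), array([-145.6, -149. ]), array([-125.3, -159.4]), array([-126.7, -165.9])]
(360, 810, 3)
```

View pics/z1.png

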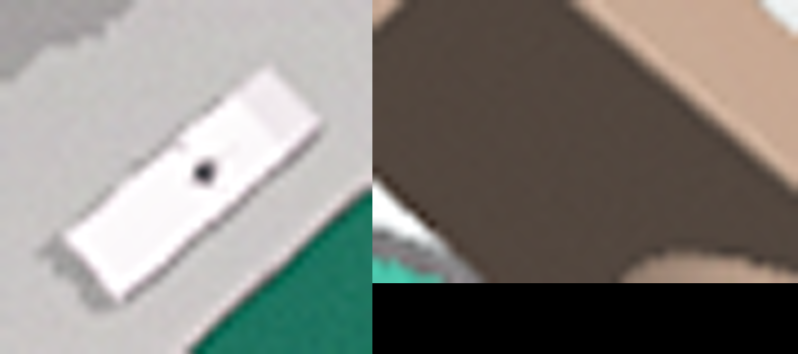

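The top crop shows the bar with its dimple at (205,172) and the ramp at the upper right, lying almost parallel to the fence. The side view is blocked by the arm. I'll swing round to above the bar now.

Request:
move_arm(moves=[0.15, 0.28, -0.11, 0, 0.2, 0.33, -0.147, 0, 0.2, 0.33, -0.147, 0, 0.2, 0.33, -0.147, 0, 0.2, 0.33, -0.147, 0, 0.17, 0.33, -0.125, 0, 0.2, 0.3, -0.147, 0, 0.2, 0.28, -0.147, 0, 0.2, 0.26, -0.147, 0, 0.15, 0.2, -0.11, 0])

```text
t: 13.42
eef_pos: [564.3, 37.8, 295.8]
tcp_rot: [3.139, 0.632, 2.298]
ft_force: [0.7, -0.5, -0.3]
opening: 0.996
grip_force: 0.0
```

```bash
python3 - <<'E'
from h import *
go([-128,-91,120]);go([-128,-91,31])
E
```

```text
t 13.43 q [ 0.222  0.226  1.839 -0.732  0.881 -0.083] tcp loc [ -47.2 -126.1  275.8] grasp loc [ -58.4 -126.1  291.2] rot [3.139 0.632 2.298]
shift [1.048 0.232 0.647]
t 13.43 q [ 0.222  0.226  1.839 -0.732  0.881 -0.083] tcp loc [ -47.2 -126.1  275.8] grasp loc [ -58.4 -126.1  291.2] rot [3.139 0.632 2.298]
shift [1.399 0.231 1.126]
```

Request:
move_arm(moves=[0.188, 0.116, -0.138, 0, 0.188, 0.116, -0.138, 0, 0.15, 0, 0.2, 0, 0.22, 0, 0.3, 0, 0.2, 0, 0.28, 0, 0.102, 0, 0.143, 0, 0, 0, 0, 0])

```text
t: 14.3
eef_pos: [543.2, 110.5, 122.7]
tcp_rot: [-3.139, 0.63, 2.3]
ft_force: [0.4, 0.7, 0.9]
opening: 1.0
grip_force: 0.0
```

```bash
python3 - <<'E'
from h import *
go([-128,-91,31])
w=viewer.read_camera("wrist");cv2.imwrite("pics/w1.png",w[:,:,::-1])
ci=viewer.camera_info("wrist")
for l in([-90,-91.5,36],[-144,-90.5,36],[-75,15,7],[0,0,30]): print(l,proj("wrist",wor(l),ci).round(1))
E
```

```text
t 14.3 q [ 0.381  0.482  2.011 -1.035  0.701  0.489] tcp loc [-115.5  -93.4  102.7] grasp loc [-126.7  -93.4  118.1] rot [-3.139  0.63   2.3  ]
shift [0.349 0.017 0.464]
[-90, -91.5, 36] [284.4 190.2]
[-144, -90.5, 36] [286.  142.8]
[-75, 15, 7] [394.7 177.3]
[0, 0, 30] [366.3 238.3]
```

View pics/w1.png

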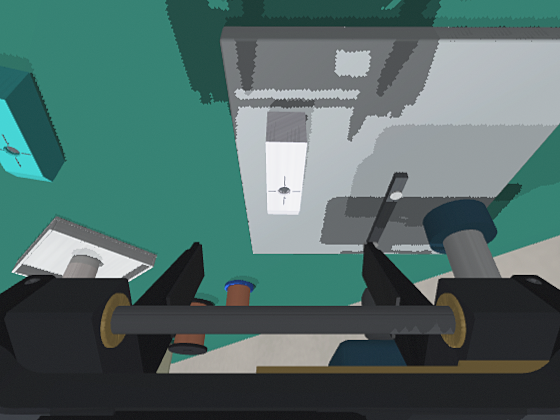

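The wrist picture shows the dimple at (284,190) and the rear top edge at about (287,142), both as predicted. The fence's near end is close to (396,176). I'll go down and grip.

Request:
move_arm(moves=[0.12, 0.017, 0.16, 0, 0.12, 0, 0.16, 0, 0.07, 0, 0.09, 0, 0.039, 0, 0.054, 0, 0, 0, 0, 0])

```text
t: 14.98
eef_pos: [548.9, 123.7, 51.2]
tcp_rot: [-3.121, 0.609, 2.298]
ft_force: [-0.0, -0.5, -0.2]
opening: 0.999
grip_force: 0.0
```

Request:
move_arm(moves=[0, 0, 0, 0, 0, 0, 0, 0, 0, 0, 0, 0, 0, 0, 0, 0, 0, 0, 0, 0, 0, 0, 0, 0, 0, 0, 0, 0, 0, 0, 0, 0, 0, 0, 0, 0], claw=0)

```text
t: 16.1
eef_pos: [548.5, 123.5, 50.7]
tcp_rot: [-3.12, 0.609, 2.298]
ft_force: [0.8, 0.1, -0.1]
opening: 0.111
grip_force: 0.0
```

```bash
python3 - <<'E'
from h import *
s,_=st();print(s["opening"]*95.1,s["grip_force"],s["ft_force"])
E
```

```text
t 16.1 q [ 0.395  0.62   2.011 -1.134  0.649  0.655] tcp loc [-121.6  -80.8   30.7] grasp loc [-132.5  -80.4   46.3] rot [-3.12   0.609  2.298]
10.562211326574458 0.0 [ 0.78742549  0.05111988 -0.11879939]
```

```bash
python3 - <<'E'
from h import *
w=viewer.read_camera("wrist");cv2.imwrite("pics/w2.png",w[:,:,::-1])
s,_=st();print(s["opening"]*95.1,s["grip_force"],s["ft_force"])
E
```

```text
t 16.15 q [ 0.395  0.62   2.011 -1.134  0.649  0.655] tcp loc [-121.6  -80.8   30.8] grasp loc [-132.5  -80.4   46.3] rot [-3.12   0.609  2.298]
6.285090124812462 0.0 [0.26192222 1.1509978  0.02680393]
```

View pics/w2.png

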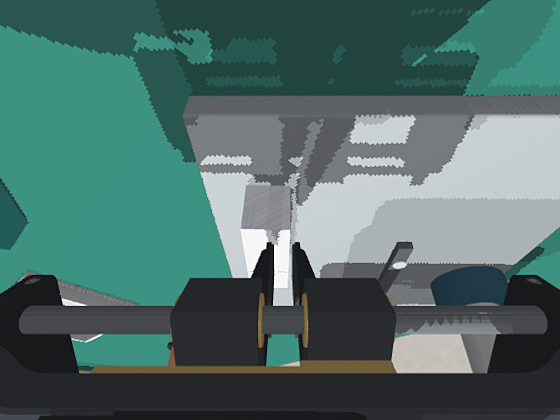

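The fingers have closed just above the bar without gripping it, with their tips at about (268,245) and (298,245). Joint 4 hit its limit (-1.13), so the arm couldn't reach the pose. I'll fit the arm's kinematics to the poses logged so far to plan one within range.

```bash
cat > kin.py <<'E'
from h import *
from scipy.optimize import least_squares
D=[([1.0534,.4916,1.5595,0,1.0917,-.1056],[250,572.5,188.4],[-3.1405,0,2.7298]),
([-.913,1.214,.051,.006,1.801,-1.639],[650.8,-732,187.8],[3.141,.0758,2.2977]),
([-.912,1.242,.048,.02,1.559,-1.637],[698,-785,173.9],[3.1416,.2933,2.2978]),
([-.913,1.2094,.0484,.0341,1.3793,-1.6378],[730.7,-821.7,229.4],[-3.1415,.5056,2.2978]),
([-.914,1.165,.0483,.0431,1.2967,-1.639],[742.66,-835.12,291.88],[-3.1416,.633,2.2977]),
([-.973,.288,1.75,.167,.48,-1.824],wor([300.1,-573.9,276.]),[3.141,.633,2.298]),
([.222,.226,1.839,-.732,.881,-.083],wor([-47.2,-126.1,275.8]),[3.139,.632,2.298]),
([.381,.482,2.011,-1.035,.701,.489],wor([-115.5,-93.4,102.7]),[-3.139,.63,2.3]),
([.395,.62,2.011,-1.134,.649,.655],wor([-121.6,-80.8,30.8]),[-3.12,.609,2.298])]
rz=lambda a:R.from_euler("z",a).as_matrix(); ry=lambda a:R.from_euler("y",a).as_matrix()
SG=[1,1]; C6=[0]
def fk(q,p):
    a1,b,d1,L2,a3,L4,d6=p
    A=rz(q[0]);x=A@[a1,b,d1];A2=A@ry(q[1]);x=x+A2@[0,0,L2];A=A2@ry(q[2]);x=x+A@[a3,0,L4]
    A=A@rz(SG[0]*q[3])@ry(q[4]);x=x+A@[0,0,d6]; return x,A@rz(SG[1]*q[5]+C6[0])
def fit():
    best=None
    for s4 in(1,-1):
      for s6 in(1,-1):
        SG[:]=[s4,s6]
        C6[0]=0
        q,_,r=D[0];M=fk(q,np.zeros(7))[1].T@R.from_euler("xyz",r).as_matrix();C6[0]=np.arctan2(M[1,0],M[0,0])
        def f(p): return np.concatenate([np.r_[fk(q,p)[0]-x,200*(fk(q,p)[1]-R.from_euler("xyz",r).as_matrix()).ravel()] for q,x,r in D])
        s=least_squares(f,[0,-66,400,450,0,450,300])
        if best is None or s.cost<best[0]: best=(s.cost,s4,s6,C6[0],s.x,np.abs(s.fun).max())
    SG[:]=best[1:3];C6[0]=best[3];return best
B=fit();P=B[4]
LO=[-3.1,-.84,.05,-1.13,.06,-2.69];HI=[3.1,2.19,2.79,4.28,2.93,2.69]
def ik(l,th,lim=True,q0=(.3,.5,1.9,-.9,.8,.2),yaw=2.2986):   # grasp point loc, lean
    Rm=R.from_euler("xyz",[np.pi,th,yaw]).as_matrix();x=wor(l)+19*Rm[:,2]
    lo,hi=(LO,HI) if lim else ([-4]*6,[4]*6)
    f=lambda q:np.r_[fk(q,P)[0]-x,300*(fk(q,P)[1]-Rm).ravel()]
    s=least_squares(f,q0,bounds=(np.array(lo)-1e-6,np.array(hi)+1e-6)); return s.x,np.sqrt(2*s.cost)
E
python3 - <<'E'
from kin import *
print(B)
for th in(0,.25,.35,.45,.52,.6,.63):
    for l in([-128,-91,31],[-128,-91,28],[-100,-91,31],[-100,0,31],[-80,0,31],[-38,0,31]):
        q,e=ik(l,th,False); print(th,l,q.round(2),round(e,1))
E
```

```text
(np.float64(0.24731147994742725), 1, 1, np.float64(1.5707927299872815), array([4.06772423e-02, 6.57830745e+01, 1.96632637e+02, 5.86842742e+02,
       4.29674351e+01, 4.10934893e+02, 2.97538518e+02]), np.float64(0.270473102715755))
0 [-128, -91, 31] [ 0.1   0.6   1.89  0.    0.65 -0.63] 0.0
0 [-128, -91, 28] [ 0.1   0.6   1.89  0.    0.65 -0.63] 0.0
0 [-100, -91, 31] [ 0.06  0.61  1.85  0.    0.68 -0.67] 0.0
0 [-100, 0, 31] [ 0.15  0.7   1.65  0.    0.8  -0.58] 0.0
0 [-80, 0, 31] [ 0.12  0.71  1.62  0.    0.81 -0.6 ] 0.0
0 [-38, 0, 31] [ 0.07  0.73  1.56  0.    0.85 -0.65] 0.0
0.25 [-128, -91, 31] [ 0.21  0.58  1.97 -0.46  0.51 -0.12] 0.0
0.25 [-128, -91, 28] [ 0.21  0.59  1.97 -0.46  0.5  -0.12] 0.0
0.25 [-100, -91, 31] [ 0.17  0.59  1.94 -0.44  0.51 -0.19] 0.0
0.25 [-100, 0, 31] [ 0.25  0.68  1.73 -0.37  0.65 -0.2 ] 0.0
0.25 [-80, 0, 31] [ 0.22  0.68  1.71 -0.36  0.66 -0.23] 0.0
0.25 [-38, 0, 31] [ 0.16  0.7   1.66 -0.34  0.67 -0.31] 0.0
0.35 [-128, -91, 31] [ 0.26  0.59  2.   -0.7   0.5   0.14] 0.0
0.35 [-128, -91, 28] [ 0.26  0.59  2.   -0.71  0.49  0.15] 0.0
0.35 [-100, -91, 31] 
[... 996 characters left out ...]
 2.05 -1.24  0.59  0.75] 0.0
0.6 [-128, -91, 28] [ 0.37  0.64  2.05 -1.25  0.59  0.76] 0.0
0.6 [-100, -91, 31] [ 0.32  0.64  2.04 -1.25  0.58  0.72] 0.0
0.6 [-100, 0, 31] [ 0.38  0.71  1.82 -1.03  0.67  0.5 ] 0.0
0.6 [-80, 0, 31] [ 0.35  0.72  1.8  -1.03  0.66  0.48] 0.0
0.6 [-38, 0, 31] [ 0.28  0.73  1.77 -1.04  0.63  0.41] 0.0
0.63 [-128, -91, 31] [ 0.38  0.64  2.06 -1.28  0.62  0.81] 0.0
0.63 [-128, -91, 28] [ 0.38  0.65  2.06 -1.29  0.61  0.82] 0.0
0.63 [-100, -91, 31] [ 0.33  0.65  2.04 -1.31  0.6   0.78] 0.0
0.63 [-100, 0, 31] [ 0.39  0.72  1.82 -1.08  0.68  0.56] 0.0
0.63 [-80, 0, 31] [ 0.36  0.72  1.81 -1.09  0.67  0.53] 0.0
0.63 [-38, 0, 31] [ 0.29  0.73  1.78 -1.09  0.65  0.47] 0.0
```

```bash
python3 - <<'E'
from kin import *
s,Rm=st(); tz=Rm[:,2]; print("toolz loc",(RL.T@tz[:2]).round(4),tz[2].round(3))
des=np.array([np.sin(.52),0]); d=RL@(des-RL.T@tz[:2]); print("stretch az",np.degrees(np.arctan2(d[1],d[0])),np.linalg.norm(d))
q=s["joints"];pos=s["eef_pos"]
def ikw(x,Rm,q0):
    f=lambda q:np.r_[fk(q,P)[0]-x,300*(fk(q,P)[1]-Rm).ravel()]
    r=least_squares(f,q0,bounds=(LO,HI));return r.x,np.sqrt(2*r.cost)
q=np.clip(q,np.array(LO)+1e-3,np.array(HI)-1e-3)
u=d/np.linalg.norm(d)
for x in([548,124,150],[548,124,300],[540,150,450],[450,300,450],[300,450,450],[150,550,450],[-50,570,450],[-250,520,450],np.r_[u*600,450],np.r_[u*650,450],np.r_[u*680,450],np.r_[u*700,450],np.r_[u*720,450],np.r_[u*740,450]):
    x=np.array(x,float);q,e=ikw(x,Rm,q); print(x.round(),q.round(2),round(e,1),"shift",(Rm.T@(x-pos)/150).round(3)); pos=x
E
```

```text
t 16.15 q [ 0.395  0.62   2.011 -1.134  0.649  0.655] tcp loc [-121.6  -80.8   30.8] grasp loc [-132.5  -80.4   46.3] rot [-3.12   0.609  2.298]
toolz loc [ 0.5718 -0.0216] -0.82
stretch az 115.64000215172041 0.07797560179804827
[548. 124. 150.] [ 0.4   0.45  1.94 -0.9   0.78  0.35] 0.0 shift [-0.374 -0.012 -0.545]
[548. 124. 300.] [ 0.4   0.26  1.76 -0.69  1.04  0.01] 0.0 shift [-0.572 -0.017 -0.82 ]
[540. 150. 450.] [ 0.45  0.18  1.48 -0.6   1.36 -0.18] 0.0 shift [-0.437  0.056 -0.916]
[450. 300. 450.] [ 0.78  0.24  1.4  -0.61  1.56  0.09] 0.0 shift [ 0.94   0.203 -0.66 ]
[300. 450. 450.] [ 1.14  0.35  1.25 -0.56  1.8   0.37] 0.0 shift [ 1.158 -0.099 -0.806]
[150. 550. 450.] [ 1.41  0.47  1.06 -0.49  2.    0.57] 0.0 shift [ 0.954 -0.318 -0.658]
[-50. 570. 450.] [ 1.7   0.54  0.94 -0.37  2.16  0.85] 0.0 shift [ 0.809 -0.919 -0.545]
[-250.  520.  450.] [ 1.99  0.59  0.85 -0.21  2.28  1.18] 0.0 shift [ 0.523 -1.225 -0.339]
[-260.  541.  450.] [ 1.99  0.64  0.76 -0.21  2.32  1.17] 0.0 shift [ 0.12   0.043 -0.085]
[-281.  586.  450.] [ 1.99  0.77  0.52 -0.24  2.43  1.13] 0.0 shift [ 0.263  0.088 -0.185]
[-294.  613.  450.] [ 1.99  0.87  0.31 -0.27  2.54  1.09] 0.0 shift [ 0.158  0.053 -0.111]
[-303.  631.  450.] [ 1.99  0.98  0.06 -0.34  2.67  1.01] 0.0 shift [ 0.105  0.035 -0.074]
[-312.  649.  450.] [ 1.99  0.99  0.05 -0.34  2.66  1.01] 16.1 shift [ 0.105  0.035 -0.074]
[-320.  667.  450.] [ 1.99  1.    0.05 -0.33  2.64  1.02] 32.6 shift [ 0.105  0.035 -0.074]
```

Request:
move_arm(moves=[-0.19, 0, -0.273, 0, -0.19, 0, -0.273, 0, -0.19, 0, -0.273, 0, -0.19, 0, -0.273, 0, -0.19, 0, -0.273, 0, -0.146, 0.02, -0.305, 0, -0.146, 0.02, -0.305, 0, -0.146, 0.02, -0.305, 0])

```text
t: 17.15
eef_pos: [543.8, 152.8, 451.9]
tcp_rot: [-3.12, 0.609, 2.298]
ft_force: [0.4, 0.6, -0.1]
opening: 0.005
grip_force: 0.0
```

Request:
move_arm(moves=[0.31, 0.07, -0.22, 0, 0.31, 0.07, -0.22, 0, 0.31, 0.07, -0.22, 0, 0.29, -0.025, -0.2, 0, 0.29, -0.025, -0.2, 0, 0.29, -0.025, -0.2, 0, 0.29, -0.025, -0.2, 0, 0.32, -0.106, -0.22, 0, 0.32, -0.106, -0.22, 0, 0.32, -0.106, -0.22, 0])

```text
t: 18.4
eef_pos: [153.6, 553.7, 449.8]
tcp_rot: [-3.12, 0.609, 2.298]
ft_force: [0.7, -0.4, -0.2]
opening: 0.004
grip_force: 0.0
```

Request:
move_arm(moves=[0.2, -0.23, -0.136, 0, 0.2, -0.23, -0.136, 0, 0.2, -0.23, -0.136, 0, 0.2, -0.23, -0.136, 0, 0.13, -0.306, -0.085, 0, 0.13, -0.306, -0.085, 0, 0.13, -0.306, -0.085, 0, 0.13, -0.306, -0.085, 0])

```text
t: 19.4
eef_pos: [-245.2, 521.2, 450.9]
tcp_rot: [-3.12, 0.609, 2.298]
ft_force: [0.3, 0.4, -0.3]
opening: 0.007
grip_force: 0.0
```

```bash
python3 - <<'E'
from kin import *
s,Rm=st(); tz=Rm[:,2]; print(s["eef_pos"],"toolz loc",(RL.T@tz[:2]).round(4))
u=np.array([np.cos(2.018),np.sin(2.018)])
print("to u*680,450:",(Rm.T@(np.r_[u*680,450]-s["eef_pos"])/150).round(3),"outward 100mm:",(Rm.T@np.r_[u*100,0]/150).round(3))
E
```

```text
t 19.4 q [ 1.979  0.59   0.852 -0.212  2.28   1.168] tcp loc [-946.7 -408.9  430.9] grasp loc [-957.5 -408.4  446.5] rot [-3.12   0.609  2.298]
[-245.20789198  521.22558288  450.87367564] toolz loc [ 0.5722 -0.0216]
to u*680,450: [ 0.556  0.156 -0.385] outward 100mm: [ 0.525  0.176 -0.371]
```

Request:
move_arm(moves=[0.278, 0.078, -0.193, 0, 0.278, 0.078, -0.193, 0, 0.2, 0.067, -0.141, 0, 0.2, 0.067, -0.141, 0, 0.2, 0.067, -0.141, 0])

```text
t: 20.02
eef_pos: [-306.3, 652.6, 418.6]
tcp_rot: [-3.131, 0.596, 2.3]
ft_force: [0.1, 0.3, -0.1]
opening: 0.007
grip_force: 0.0
```

```bash
cat > tl.py <<'E'
from kin import *
s,Rm=st(); tz=Rm[:,2]; print(s["eef_pos"],"toolz loc",(RL.T@tz[:2]).round(4),"y loc",(RL.T@Rm[:2,1]).round(4),Rm[2,1].round(4))
E
python3 tl.py
```

```text
t 20.02 q [ 1.986  1.018  0.051 -0.337  2.624  1.013] tcp loc [-1085.4  -367.1   398.6] grasp loc [-1096.   -366.9   414.3] rot [-3.131  0.596  2.3  ]
[-306.30921808  652.56311124  418.60021024] toolz loc [ 0.561  -0.0095] y loc [0.0042 1.    ] -0.0087
```

Request:
move_arm(moves=[0.3, -0.14, -0.2, 0, 0.3, -0.14, -0.2, 0, 0.3, -0.14, -0.2, 0])

```text
t: 20.4
eef_pos: [-402.2, 636.3, 368.0]
tcp_rot: [3.136, 0.54, 2.298]
ft_force: [-0.4, -0.2, -0.5]
opening: 0.006
grip_force: 0.0
```

```bash
python3 tl.py
```

```text
t 20.4 q [ 2.091  1.066  0.047 -0.201  2.548  1.225] tcp loc [-1137.   -449.6   348. ] grasp loc [-1146.8  -449.7   364.3] rot [3.136 0.54  2.298]
[-402.23706466  636.28589246  368.00255778] toolz loc [0.5142 0.0055] y loc [-0.0027  1.    ] 0.0048
```

Request:
move_arm(moves=[-0.115, -0.3, 0.068, 0, 0, -0.4, 0, 0, 0, -0.4, 0, 0, 0, -0.3, 0, 0, 0.15, 0, -0.09, 0, 0.2, 0, -0.12, 0])

```text
t: 21.15
eef_pos: [-559.6, 515.6, 351.1]
tcp_rot: [3.138, 0.531, 2.301]
ft_force: [-1.9, 1.1, 0.1]
opening: 0.002
grip_force: 0.0
```

```bash
python3 tl.py
```

```text
t 21.15 q [2.310e+00 1.083e+00 4.700e-02 1.000e-03 2.542e+00 1.580e+00] tcp loc [-1151.6  -647.3   331.1] grasp loc [-1161.2  -647.4   347.5] rot [3.138 0.531 2.301]
[-559.56695104  515.57618752  351.07438172] toolz loc [0.5062 0.005 ] y loc [-0.0043  1.    ] 0.0033
```

Request:
move_arm(moves=[0.25, -0.2, -0.15, 0], claw=95)

```text
t: 21.28
eef_pos: [-582.5, 506.3, 336.4]
tcp_rot: [3.141, 0.51, 2.296]
ft_force: [-0.2, 0.6, 0.6]
opening: 0.06
grip_force: 0.0
```

```bash
cat > path.py <<'E'
from kin import *
def plan(wps):
    s,Rm=st();q=np.clip(s["joints"],np.array(LO)+1e-3,np.array(HI)-1e-3);pos=s["eef_pos"];print("toolz",(RL.T@Rm[:2,2]).round(4),pos.round(1))
    for x in wps:
        x=np.array(x,float)
        f=lambda q:np.r_[fk(q,P)[0]-x,300*(fk(q,P)[1]-Rm).ravel()]
        r=least_squares(f,q,bounds=(LO,HI));q=r.x;d=Rm.T@(x-pos)/150
        print(x.round(),q.round(2),round(np.sqrt(2*r.cost),1),"shift",d.round(3),"norm/.4",round(np.linalg.norm(d)/.4,2));pos=x
E
python3 - <<'E'
from path import *
plan([[-420,440,420],[-200,570,450],[50,590,450],[300,480,450],[480,300,450],wor([-128,-91,180])])
E
```

```text
t 21.27 q [2.334 1.095 0.049 0.029 2.507 1.627] tcp loc [-1159.9  -670.6   316.4] grasp loc [-1169.2  -670.6   333. ] rot [3.141 0.51  2.296]
toolz [ 4.884e-01 -1.000e-04] [-582.5  506.3  336.4]
[-420.  440.  420.] [ 2.24  0.61  0.85 -0.04  2.19  1.5 ] 0.0 shift [-1.188  0.517  0.027] norm/.4 3.24
[-200.  570.  450.] [ 1.89  0.59  0.82 -0.24  2.2   1.07] 0.0 shift [-0.381  1.672 -0.014] norm/.4 4.29
[ 50. 590. 450.] [ 1.54  0.5   0.96 -0.38  2.03  0.71] 0.0 shift [-0.878  1.335  0.493] norm/.4 4.18
[300. 480. 450.] [ 1.13  0.36  1.19 -0.48  1.78  0.35] 0.0 shift [-1.444  0.76   0.809] norm/.4 4.55
[480. 300. 450.] [ 0.7   0.25  1.35 -0.51  1.53 -0.01] 0.0 shift [-1.478  0.101  0.827] norm/.4 4.24
[537. 121. 200.] [ 0.35  0.34  1.9  -0.67  0.82  0.07] 0.0 shift [-0.182 -0.509  2.011] norm/.4 5.21
```

Request:
move_arm(moves=[-0.297, 0.129, 0.007, 0, -0.297, 0.129, 0.007, 0, -0.297, 0.129, 0.007, 0, -0.297, 0.129, 0.007, 0, -0.076, 0.334, -0.003, 0, -0.076, 0.334, -0.003, 0, -0.076, 0.334, -0.003, 0, -0.076, 0.334, -0.003, 0, -0.076, 0.334, -0.003, 0])

```text
t: 22.4
eef_pos: [-214.5, 577.6, 447.2]
tcp_rot: [3.138, 0.509, 2.298]
ft_force: [-1.5, 0.7, 0.2]
opening: 0.977
grip_force: 0.0
```

Request:
move_arm(moves=[-0.176, 0.267, 0.099, 0, -0.176, 0.267, 0.099, 0, -0.176, 0.267, 0.099, 0, -0.176, 0.267, 0.099, 0, -0.176, 0.267, 0.099, 0, -0.289, 0.152, 0.162, 0, -0.289, 0.152, 0.162, 0, -0.289, 0.152, 0.162, 0, -0.289, 0.152, 0.162, 0, -0.289, 0.152, 0.162, 0])

```text
t: 23.65
eef_pos: [286.2, 486.6, 448.7]
tcp_rot: [3.135, 0.512, 2.297]
ft_force: [-0.5, 0.4, 0.1]
opening: 0.999
grip_force: 0.0
```

Request:
move_arm(moves=[-0.296, 0.02, 0.165, 0, -0.296, 0.02, 0.165, 0, -0.296, 0.02, 0.165, 0, -0.296, 0.02, 0.165, 0, -0.296, 0.02, 0.165, 0])

```text
t: 24.28
eef_pos: [466.0, 306.6, 450.4]
tcp_rot: [3.134, 0.514, 2.297]
ft_force: [-0.3, 0.6, -0.8]
opening: 0.995
grip_force: 0.0
```

```bash
python3 - <<'E'
from path import *
t=viewer.read_camera("top")
im=t[180:220,250:292]; m=(im.min(2)>225).astype(np.uint8);k=max(cv2.findContours(m,0,1)[0],key=cv2.contourArea)+[250,180]
r=cv2.minAreaRect(k); print(r,[loc(onz("top",p,56)).round(1)[:2] for p in cv2.boxPoints(r)])
s=monitor.state();Rm=R.from_euler("xyz",s["tcp_rot"]).as_matrix();o=19*Rm[:,2]
plan([wor([-128,-91,120])+o,wor([-128,-91,31])+o])
E
```

```text
((271.1294250488281, 199.81765747070312), (9.002613067626953, 29.936403274536133), 49.398704528808594) [array([-144.1,  -75.5]), array([-44.9, -78.1]), array([ -45.9, -108. ]), array([-144.9, -105.3])]
t 24.32 q [ 0.719  0.242  1.363 -0.516  1.532  0.013] tcp loc [-308.8  -20.7  430.6] grasp loc [-318.2  -20.8  447.1] rot [3.134 0.516 2.294]
toolz [0.4934 0.0053] [468.9 303.2 450.6]
[543. 115. 123.] [ 0.33  0.46  1.98 -0.83  0.66  0.27] 0.0 shift [-0.029 -0.481  2.52 ] norm/.4 6.41
[543. 115.  34.] [ 0.33  0.61  2.04 -1.09  0.54  0.58] 0.0 shift [ 0.293 -0.004  0.516] norm/.4 1.48
```

Request:
move_arm(moves=[-0.003, -0.069, 0.359, 0, -0.003, -0.069, 0.359, 0, -0.003, -0.069, 0.359, 0, -0.003, -0.069, 0.359, 0, -0.003, -0.069, 0.359, 0, -0.003, -0.069, 0.359, 0, -0.003, -0.067, 0.359, 0, 0, 0, 0, 0])

```text
t: 25.32
eef_pos: [535.8, 118.3, 120.9]
tcp_rot: [3.141, 0.512, 2.298]
ft_force: [0.2, -0.2, 0.7]
opening: 0.997
grip_force: 0.0
```

```bash
python3 - <<'E'
from h import *
go([-130,-91,31])
E
```

```text
t 25.32 q [ 0.344  0.457  1.988 -0.826  0.666  0.274] tcp loc [-126.3  -93.7  100.9] grasp loc [-135.6  -93.7  117.5] rot [3.141 0.512 2.298]
shift [0.25  0.018 0.521]
```

Request:
move_arm(moves=[0.1, 0.018, 0.2, 0, 0.09, 0, 0.18, 0, 0.04, 0, 0.09, 0, 0.02, 0, 0.051, 0, 0, 0, 0, 0])

```text
t: 25.95
eef_pos: [543.0, 118.1, 37.2]
tcp_rot: [3.138, 0.515, 2.299]
ft_force: [0.6, -0.5, 0.3]
opening: 1.001
grip_force: 0.0
```

Request:
move_arm(moves=[0, 0, 0, 0, 0, 0, 0, 0, 0, 0, 0, 0, 0, 0, 0, 0, 0, 0, 0, 0, 0, 0, 0, 0, 0, 0, 0, 0], claw=0)

```text
t: 26.82
eef_pos: [542.4, 117.5, 36.0]
tcp_rot: [3.141, 0.515, 2.3]
ft_force: [-0.9, -0.2, -0.3]
opening: 0.317
grip_force: 0.4
```

```bash
python3 - <<'E'
from h import *
s,_=st();print(s["opening"]*95.1,s["grip_force"],s["ft_force"])
E
```

```text
t 26.82 q [ 0.339  0.612  2.034 -1.07   0.545  0.56 ] tcp loc [-121.3  -89.3   16. ] grasp loc [-130.6  -89.4   32.6] rot [3.141 0.515 2.3  ]
30.110483645108317 0.4213568721752381 [-0.91241339 -0.21988022 -0.31948237]
```

Request:
move_arm(moves=[0, 0, 0, 0, 0, 0, 0, 0, 0, 0, 0, 0, 0, 0.15, 0, 0, 0, 0.2, 0, 0, 0, 0.15, 0, 0, 0, 0.04, 0, 0, 0, 0, 0, 0])

```text
t: 27.82
eef_pos: [602.7, 171.5, 36.1]
tcp_rot: [3.14, 0.515, 2.3]
ft_force: [1.2, 0.3, -0.8]
opening: 0.276
grip_force: 29.9
```

```bash
python3 - <<'E'
from h import *
s,_=st();f=s["ft_force"];print(s["opening"]*95.1,s["grip_force"],RL.T@f[:2],f[2],s["moment"])
E
```

```text
t 27.82 q [ 0.393  0.678  1.838 -0.889  0.641  0.397] tcp loc [-121.5   -8.4   16.1] grasp loc [-130.8   -8.4   32.6] rot [3.14  0.515 2.3  ]
26.257833844005635 29.88557465861959 [0.5743954  1.15720791] -0.808170370870293 [0.32808965 0.05387153 0.10989363]
```

Request:
move_arm(moves=[0, 0.013, 0, 0, 0, 0.013, 0, 0, 0, 0.013, 0, 0])

```text
t: 28.2
eef_pos: [607.1, 175.3, 36.1]
tcp_rot: [3.141, 0.515, 2.3]
ft_force: [-0.9, -0.7, -1.5]
opening: 0.275
grip_force: 29.9
```

```bash
cat > f.py <<'E'
from h import *
s,_=st();f=s["ft_force"];print(round(s["opening"]*95.1,1),s["grip_force"].round(1),"Floc",(RL.T@f[:2]).round(1),f[2].round(1),s["moment"].round(2))
E
python3 f.py; python3 - <<'E'
from h import *
w=viewer.read_camera("wrist");s=viewer.read_camera("side")
a=cv2.resize(w[60:330,180:460],(400,386));b=cv2.resize(s[150:246,245:345],(400,384),interpolation=cv2.INTER_CUBIC)
cv2.imwrite("pics/x1.png",np.hstack([a[:384],b])[:,:,::-1])
E
```

```text
t 28.2 q [ 0.396  0.684  1.823 -0.877  0.649  0.386] tcp loc [-121.4   -2.6   16.1] grasp loc [-130.7   -2.7   32.7] rot [3.141 0.515 2.3  ]Traceback (most recent call last):
  File "f.py", line 2, in <module>
    s,_=st();f=s["ft_force"];print(round(s["opening"]*95.1,1),s["grip_force"].round(1),"Floc",(RL.T@f[:2]).round(1),f[2].round(1),s["moment"].round(2))
                                                              ^^^^^^^^^^^^^^^^^^^^^
AttributeError: 'float' object has no attribute 'round'
```

View pics/x1.png

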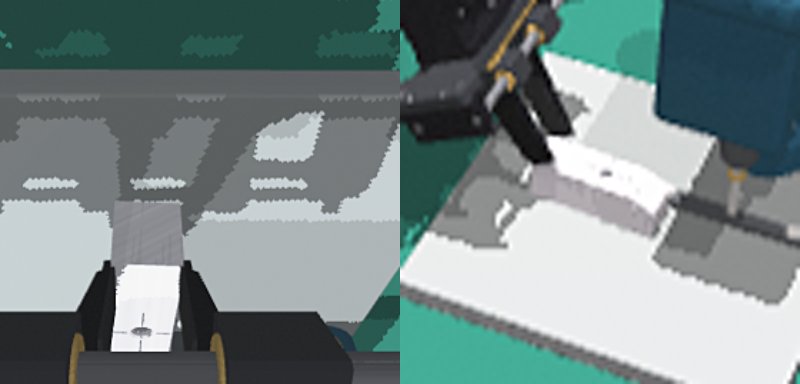

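The bar is gripped across its rear end and lies flat, with the dimple at (142,330) in the wrist crop. Its front is close to the near end of the fence in the side crop. I'll feel for the fence next.

```bash
sed -i 's/s\["grip_force"\].round(1)/round(float(s["grip_force"]),1)/' f.py; sed -i 's/f\[2\].round(1)/round(float(f[2]),1)/' f.py; python3 f.py
```

```text
t 28.3 q [ 0.396  0.684  1.823 -0.878  0.649  0.386] tcp loc [-121.4   -2.3   16.1] grasp loc [-130.8   -2.4   32.6] rot [3.141 0.515 2.3  ]
26.4 29.9 Floc [-0.2 -0.9] -1.9 [ 0.19  0.29 -0.12]
```

Request:
move_arm(moves=[0, 0.01, 0, 0, 0, 0, 0, 0])

```text
t: 28.55
eef_pos: [608.4, 176.5, 36.1]
tcp_rot: [3.141, 0.515, 2.3]
ft_force: [0.2, -0.2, -2.1]
opening: 0.278
grip_force: 29.9
```

Request:
move_arm(moves=[0, 0.01, 0, 0, 0, 0, 0, 0])

```text
t: 28.8
eef_pos: [609.5, 177.5, 36.2]
tcp_rot: [3.141, 0.515, 2.3]
ft_force: [-0.6, -0.7, -1.3]
opening: 0.271
grip_force: 29.9
```

Request:
move_arm(moves=[0, 0.01, 0, 0, 0, 0, 0, 0])

```text
t: 29.05
eef_pos: [610.7, 178.5, 36.2]
tcp_rot: [3.141, 0.515, 2.3]
ft_force: [-0.6, -0.8, -1.1]
opening: 0.276
grip_force: 29.9
```

```bash
python3 f.py
```

```text
t 29.05 q [ 0.399  0.688  1.811 -0.87   0.655  0.378] tcp loc [-121.4    2.2   16.2] grasp loc [-130.8    2.2   32.7] rot [3.141 0.515 2.3  ]
26.3 29.9 Floc [ 0.2 -1. ] -1.1 [ 0.22  0.3  -0.1 ]
```

Request:
move_arm(moves=[0, 0.01, 0, 0, 0, 0, 0, 0])

```text
t: 29.3
eef_pos: [611.6, 179.4, 36.2]
tcp_rot: [3.141, 0.515, 2.3]
ft_force: [-2.5, -0.8, -1.7]
opening: 0.274
grip_force: 30.0
```

Request:
move_arm(moves=[0, 0.01, 0, 0, 0, 0, 0, 0])

```text
t: 29.55
eef_pos: [612.4, 180.2, 36.2]
tcp_rot: [-3.141, 0.515, 2.3]
ft_force: [-5.0, -1.4, 1.4]
opening: 0.281
grip_force: 30.4
```

```bash
python3 f.py; python3 - <<'E'
from h import *
s=viewer.read_camera("side")
b=cv2.resize(s[170:230,275:355],(800,600),interpolation=cv2.INTER_CUBIC)
cv2.imwrite("pics/x2.png",b[:,:,::-1])
E
```

```text
t 29.55 q [ 0.4    0.69   1.804 -0.864  0.66   0.373] tcp loc [-121.5    4.6   16.2] grasp loc [-130.9    4.6   32.7] rot [-3.141  0.515  2.3  ]
26.8 30.4 Floc [-2.3 -4.6] 1.4 [-0.21  0.97 -0.63]
```

View pics/x2.png

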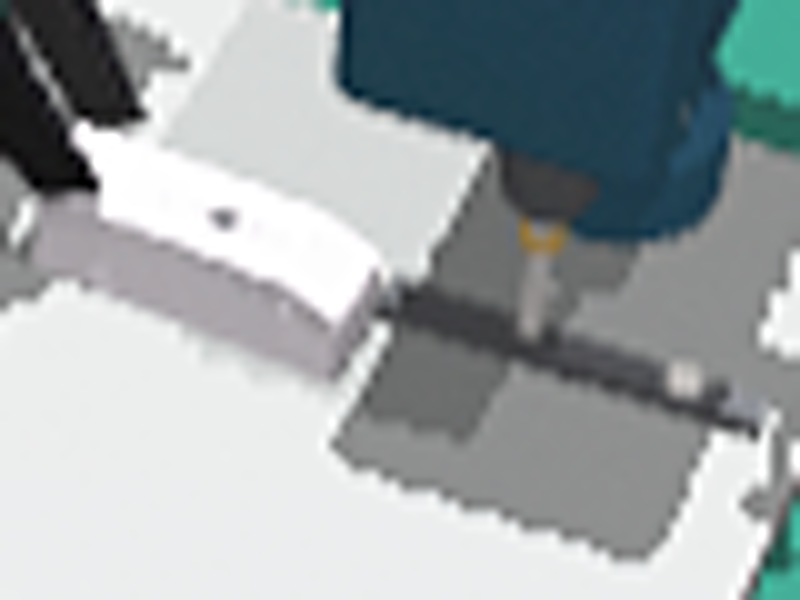

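The side crop shows the bar's front corner against the fence's near end, the dimple at (222,217) and the pin nose at about (532,330). A side force of -4.6 N confirms contact with the fence.

```bash
python3 - <<'E'
from h import *
S=lambda u,v:(275+(u+.5)/10-.5,170+(v+.5)/10-.5)
print(loc(onz("side",S(222,217),56)),loc(onz("side",S(532,328),50)),loc(onz("side",S(532,335),50)))
E
```

```text
[-92.09836163   2.07683878  36.        ] [ 4.88595813  3.62599936 30.        ] [ 5.82215079  1.01429318 30.        ]
```

Request:
move_arm(moves=[-0.04, 0, 0.0226, 0, -0.07, 0, 0.0396, 0, -0.05, 0, 0.0283, 0, -0.03, 0, 0.017, 0, 0, 0, 0, 0])

```text
t: 30.22
eef_pos: [633.4, 155.0, 36.3]
tcp_rot: [-3.139, 0.515, 2.3]
ft_force: [-11.6, -4.6, 5.9]
opening: 0.28
grip_force: 31.1
```

```bash
python3 f.py
```

```text
t 30.23 q [ 0.348  0.697  1.785 -0.865  0.646  0.323] tcp loc [-88.7   3.5  16.3] grasp loc [-98.1   3.5  32.8] rot [-3.139  0.515  2.3  ]
26.6 31.1 Floc [ -4.3 -11.7] 5.9 [-0.95  1.72 -1.07]
```

Request:
move_arm(moves=[0, -0.01, 0, 0, -0.03, -0.001, 0.017, 0, -0.05, -0.001, 0.0283, 0, -0.03, -0.001, 0.017, 0, 0, 0, 0, 0])

```text
t: 30.85
eef_pos: [644.5, 139.6, 36.3]
tcp_rot: [-3.139, 0.515, 2.3]
ft_force: [-10.8, -3.2, 7.1]
opening: 0.274
grip_force: 30.8
```

```bash
python3 f.py
```

```text
t 30.85 q [ 0.318  0.7    1.776 -0.867  0.635  0.295] tcp loc [-69.9   1.5  16.3] grasp loc [-79.2   1.6  32.9] rot [-3.139  0.515  2.3  ]
26.0 30.8 Floc [ -4.8 -10.2] 7.1 [-0.88  1.92 -1.06]
```

```bash
cat > bar.py <<'E'
from h import *
def bar(save=None):
    s=viewer.read_camera("side"); g=s.min(2).astype(int)
    x0,y0,x1,y1=270,165,350,235
    # lower long edge of top face: bright(top)->darker(side face): steepest fall down the columns
    print("dimple/edge")
    pts=[]
    for u in range(284,345):
        c=g[y0:y1,u]; d=c[2:]-c[:-2]
        pts.append((u,int(d.argmin())+y0+1,int(d.min()),int(c.max())))
    return s,pts
if __name__=="__main__":
    s,p=bar(); 
    for a in p: print(*a,loc(onz("side",a[:2],56))[:2].round(1))
    cv2.imwrite("pics/s3.png",s[:,:,::-1])
E
python3 bar.py
```

```text
dimple/edge
284 181 -75 242 [-143.6   25.9]
285 210 -110 254 [-94.  -80.4]
286 180 -114 252 [-139.8   32.4]
287 207 -115 251 [-93.4 -67.5]
288 207 -112 252 [-90.8 -66.3]
289 176 -81 243 [-138.5   52.2]
290 176 -95 246 [-135.7   53.5]
291 199 -86 243 [-95.2 -33.9]
292 199 -128 245 [-92.6 -32.7]
293 198 -104 242 [-91.5 -27.8]
294 167 -94 241 [-140.3   96. ]
295 184 -116 240 [-108.5   27.9]
296 186 -50 239 [-102.5   21.4]
297 169 -121 239 [-128.3   91.5]
298 190 -174 255 [-90.7   8.4]
299 191 -231 255 [-86.5   5.8]
300 193 -186 255 [-80.7  -0.6]
301 176 -142 255 [-105.2   67.6]
302 177 -117 255 [-100.8   64.8]
303 177 -118 255 [-98.  66.]
304 186 -143 255 [-80.8  31.3]
305 178 -121 255 [-90.8  64.5]
306 178 -123 255 [-88.1  65.8]
307 181 -137 255 [-80.5  54.9]
308 213 -115 255 [-30.5 -63.7]
309 211 -103 255 [-30.7 -55.5]
310 200 -85 255 [-43.7 -14.6]
311 199 -113 255 [-42.5  -9.7]
312 197 -123 255 [-42.7  -1. ]
313 197 -168 255 [-40.1   0.2]
314 194 -116 245 [-41.8  12.8]
315 194 -63 241 [-39.1  14. ]
316 194 -52 241 [-36.4  15.3]
317 195 -51 242 [-32.3  12.7]
318 194 -85 244 [-31.1  17.7]
319 193 -127 241 [-29.9  22.8]
320 191 -128 244 [-30.1  31.7]
321 189 -127 240 [-30.3  40.8]
322 187 -128 241 [-30.5  49.9]
323 185 -85 242 [-30.7  59.1]
324 214 -18 244 [ 11.8 -48.5]
325 207 -19 241 [  5.2 -22.2]
326 210 -12 243 [ 11.7 -31.9]
327 209 -16 241 [ 13.  -27.1]
328 193 -49 242 [-5.8 33.9]
329 202 -57 242 [9.1 0.9]
330 202 -44 244 [11.7  2.1]
331 203 -42 241 [15.6 -0.4]
332 203 -69 242 [18.2  0.8]
333 203 -59 244 [20.9  2. ]
334 204 -57 241 [24.8 -0.5]
335 204 -67 243 [27.4  0.7]
336 204 -59 241 [30.   1.9]
337 205 -56 241 [33.9 -0.6]
338 205 -69 241 [36.5  0.6]
339 205 -58 240 [39.1  1.8]
340 206 -59 243 [43.  -0.7]
341 209 -43 244 [ 49.3 -10.5]
342 209 -127 246 [51.8 -9.3]
343 209 -124 246 [54.4 -8.1]
344 209 -117 247 [57.  -6.9]
```

```bash
python3 - <<'E'
from h import *
s=cv2.imread("pics/s3.png");w=viewer.read_camera("wrist")[:,:,::-1];st();cv2.imwrite("pics/w3.png",w)
b=cv2.resize(s[168:228,285:345],(480,480),interpolation=cv2.INTER_CUBIC)
a=cv2.resize(w[120:320,220:353],(319,480),interpolation=cv2.INTER_CUBIC)
cv2.imwrite("pics/x3.png",np.hstack([b,a]))
E
```

```text
t 30.95 q [ 0.318  0.7    1.776 -0.867  0.635  0.295] tcp loc [-69.9   1.5  16.3] grasp loc [-79.2   1.6  32.9] rot [-3.139  0.515  2.3  ]
```

View pics/x3.png

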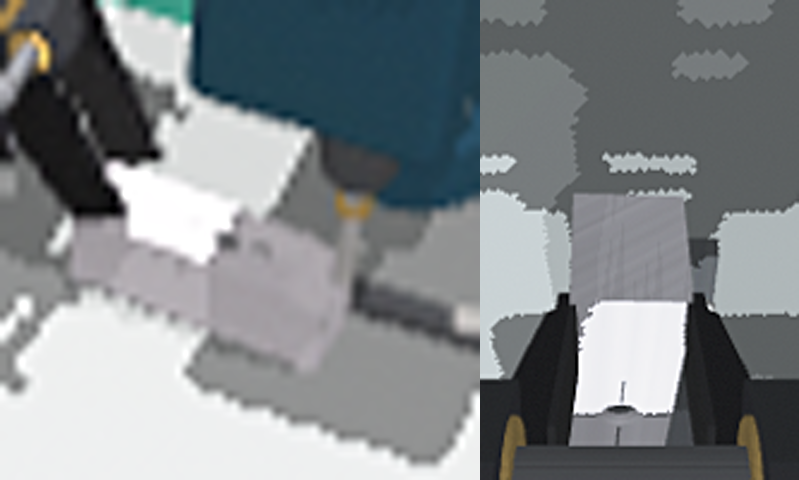

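The wrist crop shows the dimple at (620,408) and the rear top edge centred on (637,300). The bar's front has swung towards -y in the grip. I'll put a number on that yaw.

```bash
python3 - <<'E'
from h import *
W=lambda u,v:(220+(u-480+.5)/2.4-.5,120+(v+.5)/2.4-.5)
ci=viewer.camera_info("wrist")
g=lambda u,v:loc(onz("wrist",W(u,v),56,ci))[:2].round(1)
print("dimple",g(620,408),"rear L/R",g(585,300),g(690,300))
print("left edge",g(585,300),g(577,400),"right edge",g(688,300),g(677,400))
S=lambda u,v:(285+(u+.5)/8-.5,168+(v+.5)/8-.5)
print("dimple side",loc(onz("side",S(262,245),56)),loc(onz("side",S(226,240),56)),"pin",loc(onz("side",S(345,262),60)))
E
```

```text
dimple [-42.8  -1.6] rear L/R [-94.8  -9.4] [-94.9  15.8]
left edge [-94.8  -9.4] [-47.3 -13.8] right edge [-94.9  15.3] [-47.5  14.8]
dimple side [-26.96076687   1.03496786  36.        ] [-39.7631415   -2.09416479  36.        ] pin [ 4.27397253  1.96101787 40.        ]
```

Request:
move_arm(moves=[0, -0.014, 0, 0, 0, 0, 0, 0])

```text
t: 31.2
eef_pos: [644.0, 139.1, 36.3]
tcp_rot: [3.141, 0.515, 2.3]
ft_force: [-5.8, -0.9, 3.1]
opening: 0.276
grip_force: 30.3
```

Request:
move_arm(moves=[0, 0, 0, 0, 0, 0, 0, 0, 0, 0, 0, 0], claw=45)

```text
t: 31.58
eef_pos: [644.7, 139.5, 36.3]
tcp_rot: [3.14, 0.515, 2.3]
ft_force: [-0.2, 0.3, -0.3]
opening: 0.47
grip_force: 0.0
```

Request:
move_arm(moves=[0, 0, 0, 0, 0, 0, 0, 0, 0, 0, 0, 0, 0, 0, 0, 0], claw=0)

```text
t: 32.08
eef_pos: [644.0, 138.9, 36.2]
tcp_rot: [3.141, 0.515, 2.3]
ft_force: [-2.9, -2.1, 2.6]
opening: 0.279
grip_force: 30.0
```

```bash
python3 f.py; python3 - <<'E'
from h import *
w=viewer.read_camera("wrist")[:,:,::-1];cv2.imwrite("pics/w4.png",w)
ci=viewer.camera_info("wrist")
g=w.min(2)
def edges(w):
  g=w.min(2).astype(int)
  for v in range(246,288,5):
    m=np.where(g[v,255:315]>215)[0]
    if len(m): L,Rr=m[0]+255,m[-1]+255; print(v,L,Rr,loc(onz("wrist",(L-.5,v),56,ci))[:2].round(1),loc(onz("wrist",(Rr+.5,v),56,ci))[:2].round(1))
print("old");edges(cv2.imread("pics/w3.png"));print("new");edges(w)
E
```

```text
t 32.08 q [ 0.316  0.699  1.78  -0.871  0.63   0.299] tcp loc [-69.7   0.8  16.2] grasp loc [-79.    0.7  32.7] rot [3.141 0.515 2.3  ]
26.5 30.0 Floc [-0.4 -3.5] 2.6 [-0.35  0.58 -0.3 ]
old
246 270 305 [-93.6  -6.8] [-93.6  14. ]
251 267 304 [-88.6  -8.7] [-88.7  13.7]
256 264 304 [-83.5 -10.7] [-83.6  14. ]
261 261 304 [-78.2 -12.8] [-78.3  14.2]
266 262 304 [-72.6 -12.4] [-72.7  14.5]
271 261 303 [-66.8 -13.3] [-66.9  14.2]
276 261 302 [-60.8 -13.6] [-60.9  13.8]
281 261 301 [-54.5 -14. ] [-54.6  13.5]
286 260 300 [-47.9 -15. ] [-48.   13.1]
new
246 267 305 [-93.5  -8.5] [-93.6  14. ]
251 263 304 [-88.6 -11.1] [-88.7  13.7]
256 262 304 [-83.5 -11.9] [-83.6  14. ]
261 262 303 [-78.2 -12.2] [-78.3  13.6]
266 261 304 [-72.6 -13.1] [-72.7  14.5]
271 261 303 [-66.8 -13.3] [-66.9  14.2]
276 261 302 [-60.8 -13.6] [-60.9  13.8]
281 261 301 [-54.5 -14. ] [-54.6  13.5]
286 260 300 [-47.9 -15. ] [-48.   13.1]
```

Request:
move_arm(moves=[-0.04, -0.003, 0.0226, 0, -0.05, -0.004, 0.0283, 0, -0.04, -0.003, 0.0226, 0, -0.027, -0.002, 0.0153, 0, 0, 0, 0, 0])

```text
t: 32.75
eef_pos: [660.6, 118.4, 37.1]
tcp_rot: [3.14, 0.515, 2.3]
ft_force: [-10.0, 1.9, 11.9]
opening: 0.241
grip_force: 36.5
```

```bash
python3 f.py
```

```text
t 32.75 q [ 0.275  0.704  1.762 -0.868  0.618  0.255] tcp loc [-43.3  -0.5  17.1] grasp loc [-52.7  -0.6  33.6] rot [3.14  0.515 2.3  ]
22.9 36.5 Floc [-8.1 -6.2] 11.9 [-0.21  1.15 -0.5 ]
```

Request:
move_arm(moves=[0, 0, 0, 0, 0, 0, 0, 0, -0.0131, 0, -0.0232, 0, 0, 0, 0, 0], claw=45)

```text
t: 33.25
eef_pos: [661.1, 117.9, 40.3]
tcp_rot: [3.14, 0.515, 2.3]
ft_force: [-0.6, 0.1, -0.3]
opening: 0.471
grip_force: 0.0
```

```bash
python3 f.py;python3 - <<'E'
from h import *
w=viewer.read_camera("wrist")[:,:,::-1];cv2.imwrite("pics/w5.png",w)
ci=viewer.camera_info("wrist");g=w.min(2).astype(int)
for v in range(236,296,4):
    print(v," ".join(map(str,g[v,245:325:2])))
E
```

```text
t 33.25 q [ 0.274  0.7    1.76  -0.86   0.622  0.245] tcp loc [-42.6  -0.5  20.3] grasp loc [-51.9  -0.5  36.9] rot [3.14  0.515 2.3  ]
44.8 0.0 Floc [-0.5 -0.3] -0.3 [ 0.16  0.24 -0.01]
236 127 126 125 129 97 92 128 209 139 211 212 191 225 143 133 134 134 136 132 132 201 127 127 153 127 215 126 201 147 198 211 128 95 63 60 61 62 57 99 98
240 126 125 127 127 121 92 255 244 243 244 243 243 242 242 243 244 244 245 244 244 242 243 244 245 244 243 243 244 243 243 243 255 58 63 59 63 62 86 99 100
244 126 127 127 126 132 92 254 244 243 244 244 243 242 241 242 243 244 244 244 243 243 244 244 245 244 243 243 244 244 243 244 242 50 61 61 62 58 96 68 60
248 126 126 126 126 129 93 176 246 243 243 244 243 243 242 243 243 244 244 244 243 243 244 244 245 244 243 244 244 244 243 246 171 58 61 61 62 56 100 53 37
252 128 127 126 126 126 124 161 247 243 243 244 243 242 242 243 243 244 244 244 243 243 244 245 245 244 244 244 244 244 243 252 112 61 61 63 63 68 101 54 35
256 100 128 127 126 126 125 137 248 243 243 244 243 242 242 243 243 245 245 244 243 243 244 245 245 244 244 244 244 244 243 255 42 64 5
[... 725 characters left out ...]
50 150 150 147 145 147 147 146 143 116 74 79 77 78 72 127 126 135 39 36
280 126 127 127 126 126 126 126 138 139 145 148 146 144 141 134 116 63 56 55 48 69 134 147 149 149 153 151 148 148 90 76 76 79 77 88 128 126 127 71 33
284 131 126 126 125 126 126 126 134 144 143 145 144 142 142 142 149 153 154 159 155 155 152 151 147 148 149 148 146 153 73 78 76 77 78 92 126 126 125 137 31
288 127 126 126 126 126 127 126 126 144 142 144 142 141 141 141 144 146 154 97 145 147 149 150 147 146 148 147 144 136 69 79 79 78 71 125 127 126 126 128 67
292 174 160 162 161 161 161 160 223 139 142 144 142 141 140 140 143 147 154 114 146 147 150 149 146 148 148 145 144 148 166 165 167 168 158 125 126 127 125 127 124
```

```bash
cat > ed.py <<'E'
from h import *
def run(w,z=56,rows=range(241,292,3)):
    ci=viewer.camera_info("wrist");g=w.min(2).astype(float);L=[];Q=[];F=[]
    for v in rows:
        r=g[v]
        top=np.median(r[270:276]);th=(top+126)/2 if top>200 else 135
        u=272
        while r[u]>th: u-=1
        L.append(loc(onz("wrist",(u+(th-r[u])/(r[u+1]-r[u]),v),56,ci))[:2])
        u=290; th=(top+65)/2
        while r[u]>th: u+=1
        Q.append(loc(onz("wrist",(u-1+(r[u-1]-th)/(r[u-1]-r[u]),v),56,ci))[:2])
        u+=3
        while r[u]<90 and u<330: u+=1
        F.append(loc(onz("wrist",(u-.5,v),27,ci))[:2])
    for n,a in(("left",L),("right",Q),("fence back",F)):
        a=np.array(a);k=np.polyfit(a[:,0],a[:,1],1);res=a[:,1]-np.polyval(k,a[:,0]);m=abs(res)<1.0
        k=np.polyfit(a[m,0],a[m,1],1);print(n,"slope",k[0].round(4),"y at -60:",np.polyval(k,-60).round(2),"n",m.sum(),"x",a[:,0].min().round(1),a[:,0].max().round(1))
if __name__=="__main__":
    import sys
    w=cv2.imread(sys.argv[1]) if len(sys.argv)>1 else viewer.read_camera("wrist"); run(w)
E
python3 ed.py pics/w5.png; python3 - <<'E'
from h import *
ci=viewer.camera_info("wrist");print("dimple",loc(onz("wrist",(281.3,281),56,ci)),"rear",loc(onz("wrist",(282,237.5),56,ci)))
E
```

```text
** On entry to DLASCL parameter number  4 had an illegal value
 ** On entry to DLASCL parameter number  4 had an illegal value
 ** On entry to DLASCL parameter number  4 had an illegal value
 ** On entry to DLASCL parameter number  4 had an illegal value
 ** On entry to DLASCL parameter number  5 had an illegal value
 ** On entry to DLASCL parameter number  4 had an illegal value
dimple [-20.71004031  -1.43084524  36.        ] rear [-69.36707912  -0.95205533  36.        ]ed.py:9: RuntimeWarning: divide by zero encountered in scalar divide
  L.append(loc(onz("wrist",(u+(th-r[u])/(r[u+1]-r[u]),v),56,ci))[:2])
Traceback (most recent call last):
  File "ed.py", line 21, in <module>
    w=cv2.imread(sys.argv[1]) if len(sys.argv)>1 else viewer.read_camera("wrist"); run(w)
                                                                                   ~~~^^^
  File "ed.py", line 17, in run
    a=np.array(a);k=np.polyfit(a[:,0],a[:,1],1);res=a[:,1]-np.polyval(k,a[:,0]);m=abs(res)<1.0
                    ~~~~~~~~~~^^^^^^^^^^^^^^^^^
numpy.linalg.LinAlgError: SVD did not converge in Linear Least Squares
```

Request:
move_arm(moves=[0, 0.03, 0, 0, 0, 0.012, 0, 0, 0, 0, 0, 0])

```text
t: 33.67
eef_pos: [665.7, 122.2, 40.0]
tcp_rot: [3.141, 0.515, 2.3]
ft_force: [1.0, 0.0, -0.2]
opening: 0.474
grip_force: 0.0
```

Request:
move_arm(moves=[0, 0.008, 0, 0, 0, 0, 0, 0])

```text
t: 33.92
eef_pos: [666.6, 122.9, 40.1]
tcp_rot: [3.141, 0.515, 2.3]
ft_force: [0.1, -1.2, 0.3]
opening: 0.473
grip_force: 0.0
```

Request:
move_arm(moves=[0, 0.007, 0, 0, 0, 0, 0, 0])

```text
t: 34.17
eef_pos: [667.4, 123.6, 40.2]
tcp_rot: [3.141, 0.515, 2.3]
ft_force: [-1.0, 0.8, 0.4]
opening: 0.473
grip_force: 0.0
```

```bash
python3 f.py
```

```text
t 34.17 q [ 0.28   0.708  1.739 -0.846  0.634  0.232] tcp loc [-42.7   8.   20.2] grasp loc [-52.    8.   36.7] rot [3.141 0.515 2.3  ]
45.0 0.0 Floc [-1.3 -0.2] 0.4 [ 0.16  0.23 -0.03]
```

Request:
move_arm(moves=[0, 0.007, 0, 0, 0, 0, 0, 0])

```text
t: 34.42
eef_pos: [668.2, 124.3, 40.2]
tcp_rot: [3.141, 0.515, 2.3]
ft_force: [-0.2, -0.4, 0.5]
opening: 0.47
grip_force: 0.0
```

Request:
move_arm(moves=[0, 0.007, 0, 0, 0, 0, 0, 0])

```text
t: 34.67
eef_pos: [669.0, 125.0, 40.2]
tcp_rot: [3.14, 0.515, 2.3]
ft_force: [-0.0, 0.1, -0.6]
opening: 0.473
grip_force: 0.0
```

Request:
move_arm(moves=[0, 0.007, 0, 0, 0, 0, 0, 0])

```text
t: 34.92
eef_pos: [669.7, 125.7, 40.2]
tcp_rot: [3.141, 0.515, 2.3]
ft_force: [-0.9, -0.5, -0.1]
opening: 0.474
grip_force: 0.0
```

```bash
python3 f.py
```

```text
t 34.92 q [ 0.283  0.711  1.731 -0.84   0.638  0.228] tcp loc [-42.7  11.1  20.2] grasp loc [-52.   11.1  36.7] rot [3.141 0.515 2.3  ]
45.1 0.0 Floc [-0.3 -1. ] -0.1 [ 0.15  0.16 -0.01]
```

Request:
move_arm(moves=[0, 0.007, 0, 0, 0, 0, 0, 0])

```text
t: 35.17
eef_pos: [670.5, 126.4, 40.1]
tcp_rot: [3.141, 0.515, 2.3]
ft_force: [0.4, -0.7, -0.1]
opening: 0.476
grip_force: 0.0
```

Request:
move_arm(moves=[0, 0.007, 0, 0, 0, 0, 0, 0])

```text
t: 35.42
eef_pos: [671.3, 127.1, 40.2]
tcp_rot: [3.141, 0.515, 2.3]
ft_force: [0.3, 0.0, -0.2]
opening: 0.476
grip_force: 0.0
```

```bash
python3 f.py;python3 - <<'E'
from h import *
w=viewer.read_camera("wrist")[:,:,::-1];cv2.imwrite("pics/w6.png",w)
g=w.min(2).astype(int)
for v in range(236,300,6):
    print(v," ".join(map(str,g[v,215:320:2])))
E
```

```text
t 35.42 q [ 0.284  0.713  1.725 -0.837  0.641  0.225] tcp loc [-42.7  13.2  20.2] grasp loc [-52.   13.2  36.7] rot [3.141 0.515 2.3  ]
45.3 0.0 Floc [0.2 0.2] -0.2 [ 0.2   0.18 -0.03]
236 127 128 127 128 128 128 127 127 126 142 143 142 145 146 144 142 140 143 144 146 144 137 138 131 133 130 155 138 206 128 203 151 126 215 131 76 60 62 65 63 61 64 61 96 100 98 99 99 98 99 99 99 98
242 128 127 128 127 128 127 128 127 127 134 151 75 39 28 151 144 141 140 245 248 245 245 244 243 244 244 245 245 244 244 244 244 244 244 252 112 59 62 64 62 61 63 58 98 100 99 99 99 100 98 99 99 99
248 128 129 126 128 128 128 128 129 135 122 45 27 28 39 28 142 129 235 244 244 245 245 244 244 244 244 245 245 244 244 244 244 244 244 255 61 61 64 64 62 60 63 57 100 99 99 100 98 99 99 100 97 101
254 128 128 127 127 127 129 128 18 28 27 29 27 37 38 33 143 244 248 243 244 245 245 244 244 244 245 245 245 244 244 245 244 244 244 255 42 60 63 64 62 64 63 67 100 99 99 100 99 99 99 97 132 112
260 127 128 127 129 128 24 27 30 29 29 30 33 38 37 32 97 255 246 243 244 245 245 245 244 244 245 245 245 245 244 245 245 244 24
[... 542 characters left out ...]
 108 145 153 149 147 150 150 145 145 120 76 77 79 78 77 79 70 131 127 127 129 128 127 127 128 128 128 132
284 30 27 27 28 29 28 29 30 37 36 36 37 37 35 48 152 145 145 143 144 150 153 155 157 153 152 156 155 151 151 153 152 150 149 118 75 78 79 78 79 78 86 94 128 127 128 128 127 127 128 127 128 127
290 27 27 28 28 28 29 30 38 37 36 36 34 37 25 145 144 145 143 143 143 144 146 151 80 146 147 149 154 151 148 151 149 149 148 122 78 105 129 135 136 121 114 128 127 128 128 128 127 128 128 128 127 127
296 28 28 27 29 29 27 38 38 36 34 37 35 28 185 143 144 146 143 143 143 144 146 148 135 151 149 149 153 150 149 150 149 147 139 201 94 163 168 171 173 157 215 131 127 128 127 127 128 128 127 127 128 128
```

```bash
python3 - <<'E'
from h import *
s,Rm=st();ci=viewer.camera_info("wrist");p=s["eef_pos"]
for y in(-22.6,22.6):
  for x in(-10,0,10):
    print(y,x,[proj("wrist",p+Rm@np.array([x,y,z]),ci).round(1).tolist() for z in(0,-19)])
for l in([-20,3.5-15,36],[-20,3.5+15,36],[-70,3.5-15,36],[-70,18.5,36],[-60,30.5,7],[-60,18.5,7]): print(l,proj("wrist",wor(l),ci).round(1))
g=lambda u,v,z:loc(onz("wrist",(u,v),z,ci))[:2].round(1)
print("bar right edge",g(284.5,248,56),g(284,278,56),"fence back",g(301,248,27),g(298.5,278,27),"rear bottom?",g(270,236,56),"dimple",g(261,279,56))
E
```

```text
t 35.48 q [ 0.284  0.713  1.726 -0.837  0.641  0.225] tcp loc [-42.7  13.2  20.1] grasp loc [-52.1  13.2  36.7] rot [3.141 0.515 2.3  ]
-22.6 -10 [[249.7, 256.9], [246.6, 270.2]]
-22.6 0 [[249.2, 243.5], [246.1, 255.8]]
-22.6 10 [[248.8, 229.6], [245.5, 240.8]]
22.6 -10 [[315.5, 257.0], [318.5, 270.3]]
22.6 0 [[316.0, 243.5], [319.1, 255.8]]
22.6 10 [[316.5, 229.7], [319.6, 240.9]]
[-20, -11.5, 36] [247.  281.6]
[-20, 18.5, 36] [290.2 281.6]
[-70, -11.5, 36] [240.  236.9]
[-70, 18.5, 36] [291.8 237. ]
[-60, 30.5, 7] [308.6 211.9]
[-60, 18.5, 7] [290.6 211.9]
bar right edge [-59.2  14.3] [-24.8  14.2] fence back [-19.7  27.2] [23.6 26.9] rear bottom? [-70.9   5.9] dimple [-23.4  -1.6]
```

Request:
move_arm(moves=[0, -0.045, 0, 0, 0, -0.046, 0, 0, 0.029, 0, -0.0164, 0, 0.0164, 0, 0.029, 0, 0.0082, 0, 0.0145, 0, 0, 0, 0, 0])

```text
t: 36.22
eef_pos: [657.7, 121.7, 32.3]
tcp_rot: [3.141, 0.514, 2.3]
ft_force: [0.3, 0.2, 0.0]
opening: 0.471
grip_force: 0.0
```

```bash
python3 f.py
```

```text
t 36.23 q [ 0.282  0.71   1.767 -0.877  0.615  0.273] tcp loc [-47.7  -0.5  12.3] grasp loc [-57.   -0.5  28.8] rot [3.141 0.514 2.3  ]
44.8 0.0 Floc [0.1 0.3] 0.0 [ 0.15  0.25 -0.02]
```

Request:
move_arm(moves=[0.0082, 0, 0.0145, 0, 0.004, 0, 0.0072, 0, 0, 0, 0, 0])

```text
t: 36.6
eef_pos: [657.7, 121.6, 28.8]
tcp_rot: [3.141, 0.515, 2.3]
ft_force: [0.5, -0.0, 0.8]
opening: 0.476
grip_force: 0.0
```

```bash
python3 f.py;  python3 - <<'E'
from h import *
w=viewer.read_camera("wrist")[:,:,::-1];cv2.imwrite("pics/w7.png",w)
g=w.min(2).astype(int)
for v in range(228,276,4):
    print(v," ".join(map(str,g[v,235:333:2])))
E
```

```text
t 36.6 q [ 0.282  0.716  1.769 -0.885  0.61   0.282] tcp loc [-47.6  -0.5   8.8] grasp loc [-57.   -0.5  25.3] rot [3.141 0.515 2.3  ]
45.3 0.0 Floc [0.4 0.3] 0.8 [0.18 0.19 0.  ]
228 215 215 215 216 172 127 125 123 88 130 191 173 145 146 145 146 144 150 152 147 154 147 145 142 143 145 147 148 145 146 146 150 148 157 145 150 152 109 110 114 114 111 70 62 55 134 189 191 188
232 215 215 215 215 215 219 170 210 190 187 189 162 144 144 145 146 145 153 152 146 148 145 146 147 147 146 146 148 151 148 148 143 150 156 147 153 147 110 115 79 111 89 80 58 56 200 189 188 188
236 215 215 215 215 215 215 215 217 189 188 189 153 146 146 146 143 142 152 146 156 154 146 146 148 150 149 147 145 143 146 148 147 150 148 148 152 154 166 243 238 237 239 204 122 116 185 189 188 189
240 223 205 230 202 226 197 225 196 194 101 173 150 143 142 145 147 154 154 144 154 157 150 148 145 144 145 147 146 145 143 142 144 152 155 156 154 151 239 232 231 233 237 245 184 120 193 198 196 198
244 133 19 28 20 68 127 127 131 99 98 93 147 146 147 147 146 155 158 156 154 152 144 147 148 146 144 143 143 146 148 149 148 155 
[... 641 characters left out ...]
 128 124 76 250 243 244 244 244 244 243 243 243 244 245 245 244 244 243 244 244 245 245 244 244 244 244 244 243 247 142 61 61 63 63 73 51 37 36 38 28 30
264 29 37 37 35 36 94 130 128 128 131 80 254 244 243 244 244 244 243 243 243 244 245 245 244 244 243 244 245 245 245 244 244 244 244 244 244 255 80 60 61 63 60 102 50 38 36 38 39 28
268 36 37 35 37 34 74 131 127 128 128 120 255 244 243 244 244 244 243 243 243 244 245 245 245 244 244 244 245 245 245 244 244 244 244 244 244 247 48 61 60 64 57 106 42 37 36 35 38 35
272 37 35 36 37 35 45 131 128 128 128 123 255 244 243 244 244 244 243 243 243 244 245 245 245 244 244 244 245 245 245 244 244 245 244 244 246 177 56 62 63 63 67 108 34 37 37 36 37 36
```

Request:
move_arm(moves=[0, 0, 0, 0, 0, 0, 0, 0, 0, 0, 0, 0, 0, 0, 0, 0], claw=0)

```text
t: 37.15
eef_pos: [657.6, 121.5, 29.0]
tcp_rot: [3.141, 0.515, 2.3]
ft_force: [-1.9, -0.9, 1.7]
opening: 0.309
grip_force: 30.0
```

```bash
python3 f.py
```

```text
t 37.15 q [ 0.282  0.715  1.769 -0.885  0.61   0.282] tcp loc [-47.6  -0.7   9. ] grasp loc [-57.   -0.7  25.6] rot [3.141 0.515 2.3  ]
29.4 30.0 Floc [-0.6 -2. ] 1.7 [-0.13  0.34 -0.32]
```

Request:
move_arm(moves=[-0.023, 0, 0.013, 0, -0.035, 0, 0.0198, 0, -0.0116, 0, 0.0066, 0, 0, 0, 0, 0])

```text
t: 37.65
eef_pos: [665.3, 113.0, 29.0]
tcp_rot: [3.141, 0.514, 2.3]
ft_force: [-6.1, 1.8, 3.9]
opening: 0.309
grip_force: 29.9
```

```bash
python3 f.py;  python3 - <<'E'
from h import *
w=viewer.read_camera("wrist")[:,:,::-1];cv2.imwrite("pics/w8.png",w)
g=w.min(2).astype(int);c=g[:,275:290].mean(1)
print([(v,int(c[v])) for v in range(240,316,2)])
ci=viewer.camera_info("wrist");print([ (v,loc(onz("wrist",(283,v),56,ci))[0].round(1)) for v in (250,254,258,290,294,298,302)])
E
```

```text
t 37.65 q [ 0.265  0.719  1.758 -0.881  0.606  0.26 ] tcp loc [-36.2  -0.6   9. ] grasp loc [-45.5  -0.6  25.5] rot [3.141 0.514 2.3  ]
29.4 29.9 Floc [-5.4 -3.4] 3.9 [ 0.28  0.86 -0.14]
[(240, 146), (242, 144), (244, 144), (246, 144), (248, 145), (250, 145), (252, 144), (254, 251), (256, 243), (258, 243), (260, 243), (262, 243), (264, 243), (266, 244), (268, 243), (270, 244), (272, 245), (274, 235), (276, 140), (278, 145), (280, 146), (282, 146), (284, 146), (286, 143), (288, 139), (290, 139), (292, 140), (294, 140), (296, 129), (298, 78), (300, 142), (302, 152), (304, 157), (306, 50), (308, 65), (310, 68), (312, 73), (314, 67)]
[(250, np.float64(-66.1)), (254, np.float64(-62.3)), (258, np.float64(-58.4)), (290, np.float64(-22.1)), (294, np.float64(-16.8)), (298, np.float64(-11.2)), (302, np.float64(-5.5))]
```

Request:
move_arm(moves=[-0.023, 0, 0.013, 0, -0.012, 0, 0.0068, 0, 0, 0, 0, 0])

```text
t: 38.08
eef_pos: [669.2, 108.6, 29.0]
tcp_rot: [3.141, 0.514, 2.3]
ft_force: [-4.9, 2.5, 4.4]
opening: 0.312
grip_force: 29.9
```

```bash
python3 f.py
```

```text
t 38.08 q [ 0.256  0.721  1.753 -0.879  0.604  0.249] tcp loc [-30.2  -0.6   9. ] grasp loc [-39.6  -0.6  25.5] rot [3.141 0.514 2.3  ]
29.6 29.9 Floc [-5.1 -2. ] 4.4 [ 0.28  0.86 -0.15]
```

Request:
move_arm(moves=[-0.0087, 0, 0.0049, 0, 0, 0, 0, 0])

```text
t: 38.33
eef_pos: [670.1, 107.6, 29.0]
tcp_rot: [3.141, 0.514, 2.3]
ft_force: [-6.2, 2.6, 5.7]
opening: 0.31
grip_force: 29.9
```

```bash
python3 f.py
```

```text
t 38.33 q [ 0.254  0.721  1.752 -0.878  0.604  0.247] tcp loc [-28.9  -0.6   9. ] grasp loc [-38.3  -0.6  25.5] rot [3.141 0.514 2.3  ]
29.4 29.9 Floc [-6.  -2.9] 5.7 [ 0.43  1.02 -0.12]
```

Request:
move_arm(moves=[-0.0087, 0, 0.0049, 0, 0, 0, 0, 0])

```text
t: 38.58
eef_pos: [671.3, 106.2, 29.0]
tcp_rot: [3.141, 0.514, 2.3]
ft_force: [-4.3, 1.2, 4.5]
opening: 0.312
grip_force: 29.9
```

```bash
python3 f.py
```

```text
t 38.58 q [ 0.251  0.722  1.75  -0.878  0.603  0.244] tcp loc [-27.1  -0.6   9. ] grasp loc [-36.5  -0.6  25.5] rot [3.141 0.514 2.3  ]
29.7 29.9 Floc [-3.7 -2.4] 4.5 [ 0.15  0.69 -0.15]
```

Request:
move_arm(moves=[-0.006, 0, 0.0034, 0, 0, 0, 0, 0])

```text
t: 38.83
eef_pos: [672.0, 105.5, 29.0]
tcp_rot: [3.141, 0.514, 2.3]
ft_force: [-6.1, 1.8, 4.1]
opening: 0.304
grip_force: 29.9
```

```bash
python3 f.py
```

```text
t 38.83 q [ 0.25   0.722  1.749 -0.878  0.603  0.242] tcp loc [-26.1  -0.6   9. ] grasp loc [-35.4  -0.6  25.5] rot [3.141 0.514 2.3  ]
28.9 29.9 Floc [-5.4 -3.4] 4.1 [ 0.2   0.85 -0.16]
```

Request:
move_arm(moves=[-0.006, 0, 0.0034, 0, 0, 0, 0, 0])

```text
t: 39.08
eef_pos: [673.0, 104.5, 29.0]
tcp_rot: [3.141, 0.515, 2.3]
ft_force: [-2.9, 0.1, 2.3]
opening: 0.309
grip_force: 29.9
```

```bash
python3 f.py
```

```text
t 39.08 q [ 0.248  0.723  1.748 -0.878  0.603  0.24 ] tcp loc [-24.7  -0.6   9. ] grasp loc [-34.   -0.6  25.6] rot [3.141 0.515 2.3  ]
29.4 29.9 Floc [-2.  -2.1] 2.3 [-0.04  0.64 -0.17]
```

Request:
move_arm(moves=[-0.006, 0, 0.0034, 0, 0, 0, 0, 0])

```text
t: 39.33
eef_pos: [673.4, 104.0, 29.0]
tcp_rot: [3.141, 0.514, 2.3]
ft_force: [-6.3, 2.3, 5.3]
opening: 0.312
grip_force: 29.9
```

```bash
python3 f.py
```

```text
t 39.33 q [ 0.247  0.723  1.747 -0.877  0.602  0.238] tcp loc [-24.   -0.6   9. ] grasp loc [-33.4  -0.6  25.5] rot [3.141 0.514 2.3  ]
29.6 29.9 Floc [-5.9 -3.1] 5.3 [ 0.35  1.06 -0.16]
```

```bash
cat > pin.py <<'E'
from h import *
def c(im):
    r=im[180:204,318:340].astype(float);w=np.clip(r[...,2]-r[...,0]-40,0,None) if False else np.clip(r[...,2]-r[...,0]-35,0,None)
    yy,xx=np.mgrid[180:204,318:340]; return (w.sum()).round(),((w*xx).sum()/w.sum()).round(2),((w*yy).sum()/w.sum()).round(2)
for n in("pics/side0.png","pics/s3.png"): print(n,c(cv2.imread(n)))
s=viewer.read_camera("side")[:,:,::-1].copy();print("now",c(s));cv2.imwrite("pics/snow.png",s)
print(s[186:212,326:333].min(2))
E
python3 pin.py
```

```text
pics/side0.png (np.float64(259.0), np.float64(328.31), np.float64(193.46))
pics/s3.png (np.float64(296.0), np.float64(328.33), np.float64(193.46))
now (np.float64(231.0), np.float64(328.62), np.float64(193.13))
[[ 60  60  54  54  46  32  31]
 [ 59  63  65  65  62  57  55]
 [ 59  62  63  65  64  66  65]
 [ 56  61  61  63  63  64  64]
 [ 73  58  60  62  62  64  62]
 [103  68  55  57  58  60  51]
 [111  63  89  91  75  65  30]
 [110  73  79  84  70  87  70]
 [109 103 102  88  76 110 105]
 [109 113 137 129 104 109 112]
 [106 116 145 144 109 109 111]
 [137 119 145 140 107 109 110]
 [162 126 144 143 137 105 107]
 [170 132 143 141 161 142 133]
 [159 135 141 137 207 202 200]
 [135 138 140 159 230 225 224]
 [ 98 125 130 181 183 202 222]
 [113 140 146 208 190 204 219]
 [134 158 196 217 215 217 216]
 [152 162 222 216 214 211 214]
 [159 165 193 196 212 218 214]
 [155 165 164 171 185 185 197]
 [161 165 164 164 165 160 172]
 [166 165 165 165 165 165 163]
 [164 165 166 164 165 165 165]
 [166 166 167 164 166 166 165]]
```

Request:
move_arm(moves=[-0.006, 0, 0.0034, 0, 0, 0, 0, 0])

```text
t: 39.62
eef_pos: [673.9, 103.3, 29.0]
tcp_rot: [3.141, 0.514, 2.3]
ft_force: [-9.1, 4.9, 6.3]
opening: 0.312
grip_force: 29.9
```

```bash
python3 f.py; python3 pin.py|grep now
```

```text
t 39.62 q [ 0.245  0.723  1.746 -0.876  0.602  0.236] tcp loc [-23.2  -0.6   9. ] grasp loc [-32.6  -0.6  25.5] rot [3.141 0.514 2.3  ]
29.6 29.9 Floc [-9.7 -3.6] 6.3 [ 0.43  1.18 -0.17]
now (np.float64(234.0), np.float64(328.62), np.float64(193.13))
```

Request:
move_arm(moves=[-0.006, 0, 0.0034, 0, 0, 0, 0, 0])

```text
t: 39.92
eef_pos: [674.6, 102.6, 29.0]
tcp_rot: [3.141, 0.514, 2.3]
ft_force: [-8.3, 3.4, 6.9]
opening: 0.308
grip_force: 29.9
```

```bash
python3 f.py; python3 pin.py|grep now
```

```text
t 39.92 q [ 0.244  0.724  1.745 -0.876  0.602  0.235] tcp loc [-22.2  -0.6   9. ] grasp loc [-31.6  -0.6  25.5] rot [3.141 0.514 2.3  ]
29.3 29.9 Floc [-8.  -3.9] 6.9 [ 0.48  1.2  -0.17]
now (np.float64(232.0), np.float64(328.63), np.float64(193.14))
```

```bash
python3 - <<'E'
from h import *
s=cv2.imread("pics/snow.png");print("cols 306..345");
for v in range(184,216): print(v," ".join("%3d"%x for x in s[v,306:346].min(1)))
for n,l in(("nose(4.5,2)",[4.5,2,36]),("ring0",[0,0,60]),("bar rear",[-50,0,36]),("front",[50,0,28])): print(n,proj("side",wor(l)).round(1))
w=viewer.read_camera("wrist")[:,:,::-1];cv2.imwrite("pics/w9.png",w);g=w.min(2).astype(int);st()
c=g[:,275:290].mean(1);print([(v,int(c[v])) for v in range(248,262)])
print("wrist pin area");
for v in range(290,318,2): print(v," ".join("%3d"%x for x in g[v,262:304:1]))
E
```

```text
cols 306..345
184  38  50  44  38  37  36  37  41  34  25  94 116 112 108 216 212 186 187  71  30  28  32  32  33  32  33  35  34  35  32  33  33  33  34  31  32  34  39  41  41
185  23  69  33  38  37  38  38  38  43  24  46 117 110 106 173 231 233 176 104  45  48  46  32  31  32  32  32  33  34  35  33  33  34  33  30  33  39  43  42  40
186  22  50  61  36  34  35  38  39  42  26  20  93 111 104  99 170 172 104 114  53  61  59  54  53  47  33  29  32  33  31  32  33  34  35  33  34  42  40  36  34
187  21  21 116 114  32  36  39  39  39  33  19  68 111 192 188  99 104 109 114  50  60  62  65  67  61  58  54  46  34  28  33  34  33  33  32  33  38  35  32  31
188  24  21  88 141  29  36  38  39  41  38  25  43 110 232 229 189 105 110 114  62  58  62  63  64  65  67  66  62  53  30  30  31  30  31  32  34  35  33  35  32
189  25  22  20 107  63  35  39  38  38  39  31  16 118 232 228 170 106 109 112  75  55  60  62  63  63  65  62  62  53  30  30  32  29  31  33  34  33  35  32  30
190  25  24  22  49  75  34  38  38  41  38  37  22  81 236 231 100 108 111 112 100  72  59  62  61  6
[... 6278 characters left out ...]
  67  68  67
310  71  71  70  69  70  70  70  70  70  70  70  70  70  70  71  70  70  71  70  71  70  69  71  70  71  71  70  70  71  71  70  71  71  70  70  71  68  71  70  70  70  70
312  76  76  75  76  75  76  75  76  76  76  75  76  76  75  75  76  76  76  76  77  76  75  76  76  75  76  76  75  75  76  76  75  76  77  75  77  76  77  76  75  76  76
314  70  69  69  69  70  69  71  69  70  70  69  70  70  70  70  69  69  70  70  70  69  70  70  68  69  70  69  70  70  70  69  69  69  70  69  70  70  70  69  69  70  69
316  78  78  78  78  78  78  78  78  78  78  78  77  77  79  79  78  78  80  78  78  78  78  77  79  79  78  79  76  80  78  79  79  78  78  77  78  78  77  78  77  78  78
```

```bash
python3 - <<'E'
from h import *
w=cv2.imread("pics/w9.png");g=w.min(2)
for v in range(293,306): print(v," ".join("%3d"%x for x in g[v,264:302]))
ci=viewer.camera_info("wrist");s,Rm=st()
print([(v,loc(onz("wrist",(282,v),56,ci))[:2].round(1)) for v in range(295,304)])
c=loc(onz("wrist",(281.7,300),56,ci))
for dx in(-2,-1,0,1,2):   # predicted pin silhouette rear edge when pin axis is dx ahead of dimple centre, shaft bottom ring z=33+4 and nose
    print(dx,[proj("wrist",wor([c[0]+dx-np.sqrt(max(0,16-(4-h)**2)),c[1],33+h]),ci).round(1).tolist() for h in(1,2,3,4,6)])
E
```

```text
293 148 148 149 148 146 146 146 144 146 145 147 146 148 149 152 153 159 116  76 144 150 149 150 152 153 153 154 154 151 149 149 149 151 152 151 150 150 147
294 147 149 148 147 147 146 145 144 146 146 148 147 148 151 152 154 159 109  81 144 150 149 150 152 153 153 155 152 151 150 150 149 151 151 152 150 149 148
295 147 148 148 148 147 146 145 145 145 147 146 148 151 153 156 152 155 104 113 146 148 150 151 152 153 154 155 153 152 149 150 151 151 151 152 150 150 149
296 147 149 148 147 147 146 145 145 146 145 148 150 140 136 138 134 138 124 137 139 134 143 144 151 154 155 154 154 152 150 149 151 152 151 152 149 150 149
297 147 149 149 148 148 145 146 145 145 146 144 156 104  71  93 112 121 125 127 127 124 126 120 131 149 153 156 153 151 150 150 152 152 151 152 151 150 149
298 150 151 152 150 150 149 148 146 145 146 134 155 117  89 115 124 127 132 132 132 131 127 122 118 134 144 154 154 153 151 152 153 155 154 153 152 151 151
299 137 139 139 138 138 136 135 138 146 141 134 130 150 124 123 125 128 131 131 133 131 129 125 118 122 142 148 155 146 145 145 146 149 148 147 147 144 144
300  95 
[... 1033 characters left out ...]
 25.5] rot [3.141 0.514 2.3  ]
[(295, array([-1.4, -0.9])), (296, array([-0.1, -0.9])), (297, array([ 1.3, -0.9])), (298, array([ 2.7, -0.9])), (299, array([ 4.1, -0.9])), (300, array([ 5.6, -0.9])), (301, array([ 7. , -0.9])), (302, array([ 8.5, -0.9])), (303, array([ 9.9, -0.9]))]
-2 [[281.7, 294.0], [281.7, 294.8], [281.7, 295.8], [281.7, 297.1], [281.7, 300.3]]
-1 [[281.7, 294.7], [281.7, 295.5], [281.7, 296.5], [281.7, 297.8], [281.7, 301.0]]
0 [[281.7, 295.4], [281.7, 296.2], [281.7, 297.3], [281.7, 298.5], [281.7, 301.7]]
1 [[281.7, 296.1], [281.7, 296.9], [281.7, 298.0], [281.7, 299.3], [281.7, 302.4]]
2 [[281.7, 296.8], [281.7, 297.6], [281.7, 298.7], [281.7, 300.0], [281.7, 303.1]]
```

The wrist pixels show the scribed cross at about (281.5,300) and the pin at columns 277 to 287, coming straight out of the dimple's rim at row 297. So the pin has dropped in, with the bar about half a millimetre too far. I'll relax the push before releasing.

Request:
move_arm(moves=[0.0075, 0, -0.0042, 0, 0, 0, 0, 0])

```text
t: 40.28
eef_pos: [674.5, 102.7, 29.0]
tcp_rot: [3.141, 0.515, 2.3]
ft_force: [-1.0, -3.2, 3.9]
opening: 0.309
grip_force: 29.9
```

```bash
cat > pv.py <<'E'
from h import *
import subprocess
g=viewer.read_camera("wrist").min(2)
for v in range(294,304): print(v," ".join("%3d"%x for x in g[v,266:300]))
E
python3 f.py; python3 pv.py
```

```text
t 40.27 q [ 0.245  0.724  1.745 -0.877  0.602  0.237] tcp loc [-22.4  -0.6   9. ] grasp loc [-31.7  -0.6  25.5] rot [3.141 0.515 2.3  ]
29.3 29.9 Floc [ 1.7 -2.9] 3.9 [-0.46  0.3  -0.13]
294 149 147 145 146 144 144 145 144 145 147 149 151 152 154 160  94  94 146 150 148 149 152 153 153 156 154 152 150 149 150 151 151 151 150
295 149 147 146 146 145 144 145 146 146 147 151 155 156 152 156 105 112 145 150 151 153 152 152 153 154 153 152 149 150 150 151 150 151 150
296 148 146 145 146 146 144 146 146 146 150 141 137 140 134 138 124 137 138 141 144 144 149 154 155 155 153 151 150 150 151 151 151 151 150
297 149 148 147 146 146 145 145 146 145 147 101  68  92 112 119 126 126 125 123 125 118 126 149 154 155 154 152 150 150 152 151 152 152 150
298 152 150 149 148 147 145 147 146 134 133 112  80 114 124 127 131 132 132 130 128 121 108 132 144 154 154 153 151 151 153 155 153 153 153
299 138 138 137 135 140 139 145 139 133 131 151 119 121 125 128 131 131 132 132 128 127 119 121 141 152 155 147 144 146 146 148 147 147 146
300  97  95  95  93 110 116 142 140 140 143 140 123 123 125 128 131 131 133 132 130 125 121 126 147 151 155 124 115 116 116 117 117 118 116
301 117 115 115 115 112 121 140 138 151 168 153 121 121 125 128 131 131 133 132 129 125 119 127 149 152 153 122 115 115 117 119 119 119 120
302 166 169 168 147 161 163 161 160 176 180 166 125 121 124 127 131 131 132 132 128 126 117 134 171 176 152 166 170 172 173 158 154 155 154
303 196 202 201 168 190 196 196 196 194 190 172 126 119 125 128 132 133 133 133 130 126 116 149 208 215 176 198 205 206 209 180 154 152 151
```

Request:
move_arm(moves=[0.006, 0, -0.0034, 0, 0, 0, 0, 0])

```text
t: 40.58
eef_pos: [674.0, 103.2, 29.0]
tcp_rot: [3.141, 0.515, 2.299]
ft_force: [0.8, -5.5, 2.4]
opening: 0.31
grip_force: 29.9
```

```bash
python3 f.py
```

```text
t 40.58 q [ 0.246  0.724  1.746 -0.878  0.603  0.239] tcp loc [-23.1  -0.6   9. ] grasp loc [-32.5  -0.7  25.5] rot [3.141 0.515 2.299]
29.5 29.9 Floc [ 4.6 -3.1] 2.4 [-0.76 -0.04 -0.29]
```

Request:
move_arm(moves=[0.006, 0, -0.0034, 0, 0, 0, 0, 0])

```text
t: 40.83
eef_pos: [673.4, 103.9, 29.0]
tcp_rot: [3.141, 0.515, 2.299]
ft_force: [1.8, -6.0, 0.4]
opening: 0.31
grip_force: 29.9
```

```bash
python3 f.py; python3 pv.py
```

```text
t 40.83 q [ 0.247  0.723  1.747 -0.878  0.603  0.241] tcp loc [-24.   -0.6   9. ] grasp loc [-33.4  -0.6  25.5] rot [3.141 0.515 2.299]
29.5 29.9 Floc [ 5.7 -2.7] 0.4 [-0.9  -0.13 -0.24]
294 147 147 146 144 145 144 145 145 146 146 149 151 151 154 160  93 101 147 150 149 150 151 152 153 154 153 151 148 149 150 151 151 151 149
295 147 147 145 144 145 143 144 146 146 148 151 155 157 149 152 102 126 146 150 151 153 152 153 154 153 153 151 149 149 152 151 151 152 150
296 147 146 145 145 146 144 144 146 148 151 144 139 136 119 122 116 131 131 139 142 143 145 153 155 155 153 151 150 149 151 150 151 151 149
297 149 147 145 145 146 144 146 147 147 139  97  67  54  80 107 116 118 117 113 114 109 112 146 155 156 153 151 149 150 151 151 152 152 150
298 151 150 148 148 147 144 146 146 136 113  82  65  88 114 121 126 128 128 126 121 114  98 132 150 154 154 152 151 152 153 155 154 153 152
299 138 138 136 135 139 145 145 140 131 134 133 107 117 124 128 130 132 132 131 128 125 124 132 142 153 154 147 145 147 148 149 148 148 147
300  96  97  95  94 109 133 143 141 137 137 143 125 122 124 128 131 131 132 131 129 125 117 128 146 152 154 123 115 112 111 112 112 112 110
301 121 119 117 116 115 125 142 143 147 147 148 121 120 123 127 131 131 132 131 129 125 118 127 150 154 155 124 118 107 106 106 106 104 105
302 151 148 147 146 146 143 143 143 144 157 163 125 119 122 127 132 131 133 132 128 125 119 129 151 153 151 150 150 152 154 155 157 156 155
303 163 164 165 145 159 163 163 143 159 181 176 128 119 124 128 132 132 134 133 129 127 120 128 171 176 151 165 169 169 173 153 149 150 152
```

Request:
move_arm(moves=[-0.0042, 0, 0.0024, 0, 0, 0, 0, 0])

```text
t: 41.12
eef_pos: [673.4, 103.9, 29.0]
tcp_rot: [3.141, 0.515, 2.3]
ft_force: [-1.6, -3.3, 3.9]
opening: 0.309
grip_force: 29.9
```

Request:
move_arm(moves=[0, 0, 0, 0, 0, 0, 0, 0, 0, 0, 0, 0, 0, 0, 0, 0], claw=55)

```text
t: 41.62
eef_pos: [673.5, 104.2, 28.8]
tcp_rot: [3.14, 0.515, 2.3]
ft_force: [-0.5, -0.2, 0.0]
opening: 0.575
grip_force: 0.0
```

```bash
python3 f.py; python3 pv.py; python3 - <<'E'
from h import *
g=viewer.read_camera("wrist").min(2);ci=viewer.camera_info("wrist")
for v in range(254,296,8): print(v," ".join("%3d"%x for x in g[v,252:326:2]))
E
```

```text
t 41.62 q [ 0.247  0.724  1.747 -0.877  0.602  0.24 ] tcp loc [-24.1  -0.3   8.8] grasp loc [-33.5  -0.3  25.4] rot [3.14  0.515 2.3  ]
54.7 0.0 Floc [-0.2 -0.5] 0.0 [ 0.19  0.12 -0.02]
294 150 150 149 149 148 148 149 150 150 152 153 156 156 162 118  77 147 155 153 154 155 155 157 158 157 155 154 153 154 155 155 154 154 153
295 151 150 149 149 148 147 148 150 151 153 156 159 159 164 119  87 149 155 154 154 155 157 157 157 158 155 153 154 154 153 156 155 152 154
296 151 150 150 149 148 148 149 151 152 157 148 147 143 148 116 106 143 145 146 151 159 159 157 158 157 155 154 153 155 154 156 155 154 153
297 152 151 148 149 148 147 149 152 154 139  99  90  77 102 112 116 122 121 124 131 139 148 157 159 157 155 153 153 155 155 155 155 154 154
298 151 151 151 149 148 148 150 149 146  94  57  57  90 115 124 127 127 127 123 117  98 123 151 160 157 155 153 154 155 156 156 156 154 155
299 154 154 153 152 150 148 148 139 134 133 106  97 121 127 130 134 134 133 131 128 120 131 142 156 157 157 156 157 159 160 158 158 157 156
300 133 133 130 131 133 146 143 144 137 142 138 125 129 131 134 134 136 13
[... 697 characters left out ...]
 251 252 251 247 246 247 247 247 247 247 248 246 248 248 215  57  64  66  66  61 137 133 132
270 133 133 135 150 148 150 151 150 149 147 149 150 151 155 154 152 149 151 153 154 156 152 150 153 152 152 150 157  72  83  71  84  83 132 134 133 133
278 132 132 131 151 150 150 153 150 149 148 148 150 153 154 153 152 150 152 155 157 155 150 152 154 152 151 152 112  80  81  81  81 106 135 134 133 133
286 133 133 131 149 150 150 152 151 149 149 148 150 153 155 151 145 151 153 156 158 155 152 153 154 153 150 161  80  82  82  82  79 110 134 133 133 134
294 235 226 181 207 148 149 152 152 149 149 149 149 153 156 141 147 152 154 156 157 154 153 155 154 152 149 174 171 174 175 177 167 132 133 134 132 134
```

Request:
move_arm(moves=[0, 0.04, 0, 0, 0, 0.033, 0, 0, 0, 0, 0, 0])

```text
t: 42.1
eef_pos: [681.9, 111.7, 28.9]
tcp_rot: [3.14, 0.515, 2.3]
ft_force: [-0.1, -0.3, 0.2]
opening: 0.578
grip_force: 0.0
```

Request:
move_arm(moves=[0, 0.006, 0, 0, 0, 0, 0, 0])

```text
t: 42.35
eef_pos: [682.2, 112.0, 28.9]
tcp_rot: [3.141, 0.515, 2.3]
ft_force: [-0.3, 0.2, -0.5]
opening: 0.577
grip_force: 0.0
```

Request:
move_arm(moves=[0, 0.006, 0, 0, 0, 0, 0, 0])

```text
t: 42.6
eef_pos: [682.6, 112.2, 28.9]
tcp_rot: [-3.141, 0.515, 2.3]
ft_force: [-3.5, -2.2, 2.1]
opening: 0.579
grip_force: 1.7
```

```bash
python3 f.py
```

```text
t 42.6 q [ 0.256  0.735  1.716 -0.854  0.621  0.22 ] tcp loc [-24.1  11.8   8.9] grasp loc [-33.4  11.8  25.4] rot [-3.141  0.515  2.3  ]
55.0 1.7 Floc [-0.7 -4.1] 2.1 [-0.31  0.61 -0.34]
```

Request:
move_arm(moves=[0, 0.006, 0, 0, 0, 0, 0, 0])

```text
t: 42.85
eef_pos: [682.7, 112.3, 28.9]
tcp_rot: [-3.14, 0.515, 2.3]
ft_force: [-5.8, -3.3, 3.8]
opening: 0.58
grip_force: 3.7
```

```bash
python3 f.py
```

```text
t 42.85 q [ 0.257  0.735  1.714 -0.852  0.623  0.218] tcp loc [-24.1  11.9   8.9] grasp loc [-33.4  11.9  25.4] rot [-3.14   0.515  2.3  ]
55.1 3.7 Floc [-1.4 -6.5] 3.8 [-0.86  1.01 -0.71]
```

Request:
move_arm(moves=[0, 0.005, 0, 0, 0, 0, 0, 0])

```text
t: 43.1
eef_pos: [682.8, 112.4, 28.9]
tcp_rot: [-3.138, 0.515, 2.3]
ft_force: [-9.1, -5.6, 5.2]
opening: 0.581
grip_force: 5.0
```

```bash
python3 f.py; python3 - <<'E'
from h import *
g=viewer.read_camera("wrist").min(2)
for v in (278,286,294,296,297,298,299,300,301,302): print(v," ".join("%3d"%x for x in g[v,238:292]))
E
```

```text
t 43.1 q [ 0.257  0.736  1.713 -0.851  0.625  0.217] tcp loc [-24.1  12.    8.9] grasp loc [-33.4  12.1  25.4] rot [-3.138  0.515  2.3  ]
55.3 5.0 Floc [ -1.9 -10.6] 5.2 [-1.17  1.34 -0.99]
278 158 154 152 152 152 154 154 155 153 153 151 152 151 148 150 152 151 154 155 158 157 156 156 156 154 152 152 152 154 155 158 157 159 160 157 155 152 153 154 156 156 155 155 155 152 153 153 161 104  65  62  64  76  81
286 135 153 154 152 150 152 153 155 154 153 152 151 151 150 150 150 153 152 154 155 157 157 159 153 136 154 154 153 154 155 157 159 159 160 160 156 153 153 156 156 158 156 155 153 154 153 153 166  91  56  60  80  83  84
294 235 238 178 152 152 152 151 154 155 153 151 152 151 151 149 150 151 152 152 155 157 158 159 166  97  96 151 155 154 156 157 158 158 161 159 157 155 155 155 157 157 156 155 155 155 154 158 128  73 147 178 182 178 174
296 224 228 204 158 150 152 151 152 154 154 153 153 151 150 150 150 151 153 154 158 148 149 140 143 134 129 145 146 146 154 160 160 162 161 159 157 155 155 156 157 156 157 155 155 154 153 160 129  92 172 187 181 175 172
297 223 226 209 158 149 152 15
[... 589 characters left out ...]
 158 157 163 108  76  74  70  87  87 126
300 223 224 231 177 139 116 130 135 136 137 135 133 133 133 131 148 147 145 142 142 138 128 129 133 135 136 138 137 136 134 124 125 150 154 162 147 137 136 137 139 138 138 138 137 134 138 161 106  74 100  79  69  96  75
301 222 224 230 195 130 105 104 104 106 104 105 105 104 104 101 143 149 148 151 152 133 127 128 132 136 137 138 137 134 132 127 122 157 159 162 132 109 105 107 107 107 108 107 107 105 114 156 114  96 136 108  96 137 109
302 223 223 228 205 160 155 158 157 158 159 157 156 156 155 153 149 150 151 153 160 134 123 127 132 136 135 138 137 134 133 126 114 157 161 160 160 158 158 159 162 163 163 161 161 160 157 161 129 134 137 138 138 137 140
```

Request:
move_arm(moves=[0, -0.04, 0, 0, 0, -0.043, 0, 0, 0, 0, -0.1, 0, 0, 0, -0.25, 0, 0, 0, -0.4, 0, 0, 0, -0.4, 0, 0, 0, 0, 0])

```text
t: 44.02
eef_pos: [618.6, 171.2, 184.3]
tcp_rot: [3.132, 0.517, 2.298]
ft_force: [0.8, -0.3, -0.7]
opening: 0.579
grip_force: 0.0
```

```bash
python3 f.py; python3 - <<'E'
from h import *
ci=viewer.camera_info("wrist");g=viewer.read_camera("wrist")
cv2.imwrite("pics/w10.png",g[:,:,::-1])
p=proj("wrist",wor([5,0,36]),ci).round().astype(int);print("pin/dimple px",p)
m=g.min(2);u,v=p
print("cols",u-34)
for y in range(v-36,v+14,2): print(y," ".join("%3d"%x for x in m[y,u-34:u+36:2]))
# bottle in tray
s=viewer.read_camera("top");st()
hsv=cv2.cvtColor(s,cv2.COLOR_RGB2HSV);mm=np.zeros(s.shape[:2],np.uint8);r=hsv[205:240,360:410];mm[205:240,360:410]=(r[...,2]<70)
k=max(cv2.findContours(mm,0,1)[0],key=cv2.contourArea);c=k.reshape(-1,2).mean(0);print("cap px",c,"area",cv2.contourArea(k),onz("top",c,104).round(1))
E
```

```text
t 44.02 q [ 0.382  0.487  1.699 -0.649  0.868  0.058] tcp loc [-110.7    3.3  164.3] grasp loc [-120.1    3.1  180.8] rot [3.132 0.517 2.298]
55.1 0.0 Floc [0.7 0.4] -0.7 [0.19 0.2  0.02]
pin/dimple px [279 216]
cols 245
180 118 119 119 118 119 119 118 121  90  86 132 140 129 135 138 135 126 132 134 136 137 140 140 128  51  58  56  56  89  91  90  91  91  91  91
182 117 118 117 118 118 119 117 121  88  81 206 211 211 206 209 217 213 208 211 219 213 194 196 185  47  58  57  55  91  90  90  91  92  91  90
184 118 118 118 118 118 117 117 120  88  76 247 239 240 237 238 241 241 238 240 242 239 240 241 236  45  55  59  54  92  92  92  91  91  90  91
186 119 119 119 118 117 118 118 119  93  75 246 238 239 237 237 241 240 238 239 241 238 239 239 236  45  58  57  54  92  91  90  92  90  90  91
188 117 118 118 117 118 118 118 118  94  76 254 247 248 228 234 237 251 227 249 247 244 233 237 189  48  56  59  52  92  90  91  91  92  90  91
190 114 117 117 117 117 117 117 117 121  82 119 121 123 122 123 131 127 122 122 124 116 121 126 102  54  56  57  50  92  91  91  90  90  90  90
192 115 117 117
[... 2222 characters left out ...]
14 182 183 149 101 160 151 154 159 118 116 117 117 117 116 117 117
224 199 200 202 205 211 147 204 203 202 203 187 174 174 172 174 122 116 118 116 184 180 181 140 137 156 159 140 135 117 118 117 117 117 117 117
226 198 199 200 199 199 200 200 200 200 200 194 172 174 172 174 122 116 120 114 184 180 180 116  59  58  56  62 121 117 117 117 118 117 118 115
228 199 198 198 199 200 199 200 199 199 199 197 172 174 172 175 123 116 118 114 183 179 180 125 121 124 121 137 138 117 118 117 118 117 118 115
t 44.12 q [ 0.379  0.492  1.702 -0.651  0.866  0.059] tcp loc [-109.6    1.5  159.8] grasp loc [-118.9    1.4  176.4] rot [3.139 0.515 2.3  ]
cap px [389.0625 220.    ] area 21.0 [ 484.7 -280.5  104. ]
```

```bash
python3 -c "
from h import *
print(order.job_done())"
```

```text
the job is handed in; nothing more can be done
None
```

I handed the job in at about 44 s: the oil bottle stands upright in the steel tray, and the bar lies snug against the fence with the pin sitting in its dimple as seen in the wrist images (the pin's depth could not be read directly), and the gripper is clear.

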